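# Load reactor tubes against the end stop of a V-groove cradle

## Robot

A 6-joint arm with a two-finger parallel gripper is mounted at the origin on the work surface. World frame = base frame: x ahead of the robot, y to its left, z up, the work surface at z = 0. Lengths are in m, angles in degrees, forces in N, time in s.
With the tool pointing down it reaches from about 0.35 to 0.875 m from the base axis. Payload 4.2 kg.
Tool frame: the origin (TCP) lies on the centre line of the jaws, within the pads' length; the fingertips stand 19 mm ahead of it and the grasp point (between the pads) is the TCP; x points along the fingers, y is the direction in which the jaws open and shut, and the axes are right-handed (so a half turn about x gives the same grasp; the last joint's range is limited). The gripper opens to 87 mm and grips with 3 to 60 N. Pads are 19 mm wide; open, the fingers measure 117 mm over their backs; the gripper's body (75 mm by 190 mm) begins 51 mm behind the grasp point.
Start: joints at [-57.834, 22.042, 0.453, 0, -68.411, -14.817], TCP at [0.186, -0.597, 0.219] pointing down, gripper open.
Joint ranges: [-179.83, 179.83], [-69.29, 118.12], [-61.27, 80.66], [-181.25, 117.63], [-171.15, -9.14], [-177.46, 177.46]. Speed limits (degrees/s): [159.86, 159.86, 180, 180, 180, 180].

## Interface

Orientations are given as a 3x3 rotation matrix whose columns are the frame's x, y, z axes.
In Python, from station import * gives the robot as it stands.
- The arm moves only by the shell command python3 -m creep 'ROWS'. ROWS is JSON, a list of rows, each a list of 5 numbers: the opening, from 0 (shut) to 1 (fully open), then the shift along the world's x, y, z in mm, then the turn about the world's z in rad. In form: [[jaw, x, y, z, turn], ...]. A call has exactly 8 rows; each row is the pose to reach, as a shift and turn from the pose measured when the call began; what a row does not reach only later rows make up. A row lasts 1/10 s, in which the tool goes at most 50 mm and 8.59 degrees, less where a joint would pass 70% of its speed; a pose out of reach is approached as far as the arm can. A call with a gripper value outside its range is refused whole. The fingers move at their own pace and stop on an object; the grip force is fixed at half the most. Time passes only in rows, so rows that repeat a pose let the fingers close, or fill a call up. It gives the time, the measured TCP pose, the force and the opening at its end, in the units of the state.
- sense(): the state, without advancing time (a new reading comes with each control period).
- capture(name): name is "scene" or "side" or "wrist"; returns a dict with "image" (384x512x3 uint8, blue, green, red), "z_map" (384x512 float32, m along the optical axis (not along the pixel's ray), 0 where there is no reading), "mtx" (3x3 intrinsics, pixels), "k1" (the pictures are not rectified: a ray, as slopes to the right and down, at radius r is drawn at 1 + k1 r^2 times it, then the intrinsics apply), "eye" and "attitude" of the camera in the world. Camera axes: x right, y up, looking along -z (the intrinsics and any distortion apply to the point x, -y, -z); pixel columns grow to the right and rows downward; lengths in m; the calibration is good to about 2 mm. A picture is of the moment at which its call begins.
- finish_job(): hands the job in, once; it reports no verdict.
Trained networks look in a picture, given as the dict that the camera call returned (one of the last four; its "shot" number tells which), for a name from the list of things; names that differ only in an ending like _2 or _b are one class to them, and where a whole thing is asked for, a point or a joint stands for the part that bears it (a point fixed in the world has none). Each returns a list of dicts, best first, with "confidence" (0 to 1); they miss things now and then, are a little off and sometimes report something else, mostly with a low value. They report only what shows in the picture. A call takes as long as a camera call.
- look_for(picture, thing): "box" ([left, top, right, bottom] in pixels, round what is visible of it).
- mark_of(picture, thing): "centre" ([column, row] in pixels: a listed point, or the origin of a listed thing).
The state is a dict: "time_s": time; "joints": joint angles; "joint_velocities": joint speeds; "effort": joint torques, N m; "tcp_pos": TCP position; "ee_rot": TCP orientation; "wrist_force": force on the tool from outside, world axes, zero at the start; "moment": the same for the moment, N m; "gripper_width": opening from 0.0 (shut) to 1.0 (fully open).
Only numpy, scipy, OpenCV 4.12 (cv2) and the standard library are available. Lean on these libraries where they do the work, as an engineer would, in place of code of your own. Each camera call takes 0.05 s, during which the arm holds its last target.

## Task

Lift the cover off the V-groove cradle and stand it upright on the cork pad. Then lay every reactor tube from the rubber mat in a groove of its own, plain end towards the end stop, and push each one along its groove until its end touches the stop. When all the tubes are home, put the cover squarely back over the cradle, down on the base plate, without knocking over the glass jar.

Things in the scene. Friction and masses are not known exactly. Their poses are not given: they have to be found in the camera images.
- cradle: fixed cradle (place, yaw vary): base plate 200 x 190 mm, 8 mm thick, with three parallel 90-degree V-grooves along its x at y = -52, 0, +52 mm. Origin at bench level, plate x -85..+115 mm; x points away from the robot to the end stop, z up. Grooves run x -72..+80 mm, open at the -x end; block 150 mm wide in y, top at z 41.4 mm. Tube axis in a groove: z 46 mm. Sliding a tube takes about 2 N
- slot (a point): centre of the finger slot, at tube axis height (cradle x -25, y 0, z 46 mm): from x -50 to 0 mm the groove block is cut away right across, down to the base plate (top at z 8 mm), so that fingers can straddle a tube there. Axes as the cradle's
- lip (a point): middle of the lower front edge of the lip that juts 25 mm from the stop plate over the groove ends (cradle x 55..80 mm, z 64..70 mm, all 150 mm wide): a tube cannot be let down right at the stop but must slide in under the lip. Axes as the cradle's
- stop1 (a point): point on the end stop's face (cradle x +80 mm) where the end of a tube in the groove at y = -52 mm touches, at tube axis height; axes as the cradle's. The stop plate reaches to x 94 mm and z 70 mm. A home tube's nut sticks out at the cradle's -x end, its back face at x -100 mm
- stop2 (a point): the same point for the middle groove, y = 0
- stop3 (a point): the same point for the groove at y = +52 mm
- cover: loose white sheet cover, 186 (x) x 170 (y) x 78 mm high without handle, walls 4 mm, 350 g, open below, and its -x end open but for the top 14 mm. Origin: centre of the underside (lower wall edges), z up. It starts on the cradle's base plate over the block, origin near cradle x 13, y 0, z 8 mm, same x direction, where it also belongs at the end; about 6 mm play at each side and behind the stop plate
- cover_handle (a point): centre of the black bar handle on the cover's top, 96 mm above the underside; bar 70 mm long along x, 16 mm thick in y (pinch across y), 32 mm high, top 110 mm above the underside; axes as the cover's
- pad: fixed cork pad 220 x 210 mm, 3 mm thick, to the robot's left: where the cover waits. Origin at the centre of its underside
- mat: fixed black rubber mat 270 x 320 mm, 2 mm thick, to the robot's right, on which the tubes lie. Origin at the centre of its underside
- tube1: one of up to three alike reactor tubes (may be absent): white ceramic rod, 22 mm diameter, 180 mm long, 120 g, with a steel hexagon nut (22 mm across flats, 24 mm long) at its rear end. Origin on the axis, midway along; x runs along the axis from nut to plain end: plain end at x +90, nut's back face at x -90 mm, it balances near the origin. Starts lying on the mat, axis 11 mm above it
- tube2: one of up to three alike reactor tubes (may be absent): white ceramic rod, 22 mm diameter, 180 mm long, 120 g, with a steel hexagon nut (22 mm across flats, 24 mm long) at its rear end. Origin on the axis, midway along; x runs along the axis from nut to plain end: plain end at x +90, nut's back face at x -90 mm, it balances near the origin. Starts lying on the mat, axis 11 mm above it
- tube3: one of up to three alike reactor tubes (may be absent): white ceramic rod, 22 mm diameter, 180 mm long, 120 g, with a steel hexagon nut (22 mm across flats, 24 mm long) at its rear end. Origin on the axis, midway along; x runs along the axis from nut to plain end: plain end at x +90, nut's back face at x -90 mm, it balances near the origin. Starts lying on the mat, axis 11 mm above it
- tube1_tip (a point): centre of the plain end of tube1; axes as the tube's
- tube2_tip (a point): centre of the plain end of tube2; axes as the tube's
- tube3_tip (a point): centre of the plain end of tube3; axes as the tube's
- jar: a standing amber glass jar, 64 mm diameter, 80 mm high, not part of the job. Origin at the centre of its underside

How it is judged (in metres and radians):
On the way, in this order (a step that is already met when the one before it is completed fails the run):
1. the cover stands upright and still on the cork pad (horizontal distance between cover and pad below 0.06 m and height (world z) of cover below 0.008 m and angle between cover's own z axis and vertical below 0.05 rad and linear speed of cover below 0.02 m/s), for 0.2 s.
2. every tube lies in a groove with its plain end against the end stop (x of tube1_tip in the frame of cradle between 0.078 and 0.083 m and (y of tube1 in the frame of cradle between -0.056 and -0.048 m or y of tube1 in the frame of cradle between -0.004 and 0.004 m or y of tube1 in the frame of cradle between 0.048 and 0.056 m) and z of tube1 in the frame of cradle between 0.042 and 0.05 m and angle between the x axis of each of tube1, tube2, tube3 and the x axis of cradle, either way round below 0.05 rad and linear speed of each of tube1, tube2, tube3 below 0.02 m/s and x of tube2_tip in the frame of cradle between 0.078 and 0.083 m and (y of tube2 in the frame of cradle between -0.056 and -0.048 m or y of tube2 in the frame of cradle between -0.004 and 0.004 m or y of tube2 in the frame of cradle between 0.048 and 0.056 m) and z of tube2 in the frame of cradle between 0.042 and 0.05 m and x of tube3_tip in the frame of cradle between 0.078 and 0.083 m and (y of tube3 in the frame of cradle between -0.056 and -0.048 m or y of tube3 in the frame of cradle between -0.004 and 0.004 m or y of tube3 in the frame of cradle between 0.048 and 0.056 m) and z of tube3 in the frame of cradle between 0.042 and 0.05 m), for 0.2 s.
At the end, for the whole second after the job is handed in: Every tube lies level in a groove of its own (axis within 4 mm of the groove's, 0.05 rad), plain end no more than 2 mm short of the stop, at rest; the cover stands level on the base plate, within 12 mm sideways and 15 mm lengthways of its place, handle up, turned less than 0.15 rad (all of step 2 and x of cover in the frame of cradle between -0.002 and 0.028 m and y of cover in the frame of cradle between -0.012 and 0.012 m and z of cover in the frame of cradle below 0.011 m and angle between cover's own z axis and vertical below 0.05 rad and angle between the x axis of cover and the x axis of cradle, either way round below 0.15 rad and z of cover_handle in the frame of cradle above 0.09 m and linear speed of cover below 0.02 m/s); the robot touches nothing.
It fails at once if the jar is knocked over (angle between jar's own z axis and vertical above 0.7 rad).
Of tube1, tube2, tube3 only 2 to 3 are there at a start; the rules pass over those that are not, and their reading is None.
At some moment in a run one of tube1, tube2, tube3, cover may be knocked a few centimetres aside while the robot is not near it.
Once in a run the grip may slacken for a moment while it holds something.
It also fails if it takes over 210 s, if anything falls off the work surface, if the arm or the gripper's body presses on something with over 40 N, if the wrist force passes 120 N, or if a joint passes its speed limit or range.

## Working session

There is one attempt and no reset: what is moved stays moved. The work goes in short steps, Python scripts to look and compute and a shell command to move; the robot and the scene stay as the last step left them, time stands still between calls to the robot, and variables do not carry over. Pictures are saved under pics/ and viewed, and the job is handed in when it is done.

```bash
ls; mkdir -p pics; cat > h.py <<'E'
from station import *
import numpy as np, cv2
def cap(name, fn=None):
    c=capture(name)
    if fn: cv2.imwrite('pics/'+fn+'.png',c['image'])
    return c
def ray(c,u,v):
    K=np.array(c['mtx']);k=c['k1']
    d=np.array([(u-K[0,2])/K[0,0],(v-K[1,2])/K[1,1]])
    p=d.copy()
    for _ in range(20): p=d/(1+k*(p@p))
    R=np.array(c['attitude']);R=R if R.shape==(3,3) else R
    return np.array(c['eye']), R@np.array([p[0],-p[1],-1.0])
def onz(c,u,v,z):
    e,d=ray(c,u,v); t=(z-e[2])/d[2]; return e+t*d
def pt(c,u,v):
    z=c['z_map'][int(round(v)),int(round(u))]; e,d=ray(c,u,v); return e+z*d
def cloud(c):
    K=np.array(c['mtx']);k=c['k1'];H,W=c['z_map'].shape
    u,v=np.meshgrid(np.arange(W),np.arange(H))
    d=np.stack([(u-K[0,2])/K[0,0],(v-K[1,2])/K[1,1]],-1);p=d.copy()
    for _ in range(20): p=d/(1+k*(p**2).sum(-1,keepdims=True))
    z=c['z_map']
    P=np.stack([p[...,0]*z,-p[...,1]*z,-z],-1)
    return P@np.array(c['attitude']).T+np.array(c['eye'])
def proj(c,P):
    R=np.array(c['attitude']);q=R.T@(np.array(P)-np.array(c['eye']))
    p=np.array([q[0],-q[1]])/-q[2];p=p*(1+c['k1']*(p@p));K=np.array(c['mtx'])
    return K[0,0]*p[0]+K[0,2],K[1,1]*p[1]+K[1,2]
E
python3 - <<'E'
from h import *
np.set_printoptions(precision=4,suppress=True)
s=sense();print(s)
for n in ['scene','side','wrist']:
    c=cap(n,n+'0');print(n,c['mtx'],c['k1'],c['eye'],c['attitude'])
    for t in ['cradle','cover','cover_handle','pad','mat','tube1','tube1_tip','jar']:
        print(t,[(np.round(m['centre']),m['confidence'], np.round(pt(c,*m['centre']),3)) for m in mark_of(c,t)[:4]])
E
```

```text
pics
{'time_s': 0.0, 'joints': array([-57.8326,  22.0903,   0.378 ,  -0.0281, -68.4096, -14.817 ]), 'joint_velocities': array([-0.048 , -0.0543,  0.0218, -0.0239, -0.1212, -0.0201]), 'effort': array([  0.0005, -39.0667,  18.7407,   4.2198,   0.011 ,  -0.0002]), 'tcp_pos': array([ 0.1862, -0.596 ,  0.2176]), 'ee_rot': array([[-0.0007, -0.298 ,  0.9546],
       [ 0.002 ,  0.9546,  0.298 ],
       [-1.    ,  0.0022, -0.0001]]), 'wrist_force': array([ 0.0697, -0.973 ,  0.1888]), 'moment': array([ 0.0236,  0.0162, -0.0448]), 'gripper_width': 1.0007280175890119}
scene [[447.5363   0.     262.203 ]
 [  0.     447.5363 192.2319]
 [  0.       0.       1.    ]] -0.17250514788172613 [ 0.9217 -0.6191  0.9957] [[ 0.8768 -0.3782  0.2969]
 [ 0.4807  0.7034 -0.5236]
 [-0.0109  0.6018  0.7986]]
cradle []
cover [(array([287., 214.]), 0.72, array([ 0.67 , -0.055,  0.092])), (array([275., 197.]), 0.64, array([ 0.619, -0.022,  0.089])), (array([193., 288.]), 0.42, array([ 0.552, -0.309,  0.022]))]
cover_handle [(array([276., 174.]), 0.78, array([0.6  , 0.022, 0.119]))]
pad [(array([283., 111.]), 0.63, ar
[... 800 characters left out ...]
mat [(array([280., 183.]), 0.82, array([ 0.536, -0.285,  0.015])), (array([258., 180.]), 0.68, array([ 0.618, -0.3  ,  0.015]))]
tube1 [(array([265., 193.]), 0.86, array([ 0.574, -0.202,  0.019])), (array([278., 184.]), 0.65, array([ 0.545, -0.294,  0.007]))]
tube1_tip [(array([284., 184.]), 0.42, array([ 0.52 , -0.287,  0.012]))]
jar [(array([193., 296.]), 0.91, array([0.65 , 0.304, 0.043]))]
wrist [[276.0295   0.     253.6066]
 [  0.     276.0295 187.5828]
 [  0.       0.       1.    ]] -0.02074000247240805 [ 0.119  -0.6177  0.3854] [[-0.2993 -0.9219 -0.2458]
 [ 0.9542 -0.2893 -0.0768]
 [-0.0003 -0.2575  0.9663]]
cradle []
cover []
cover_handle []
pad []
mat []
tube1 []
tube1_tip []
jar []
```

View pics/scene0.png

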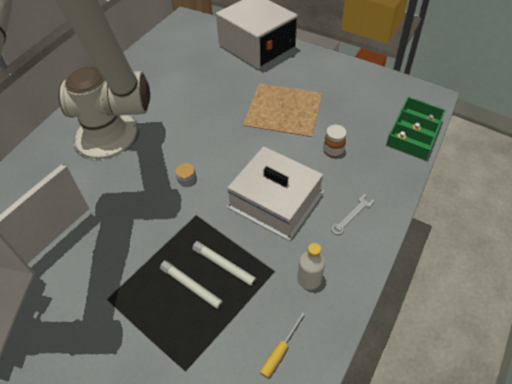

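View pics/side0.png

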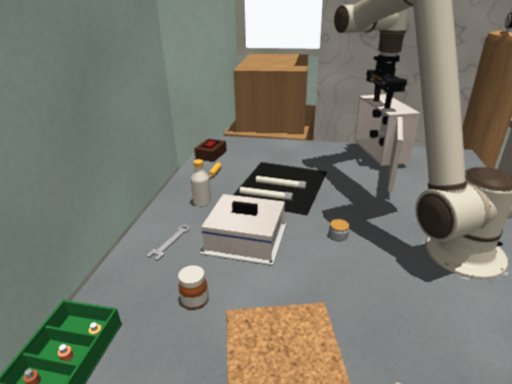

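View pics/wrist0.png

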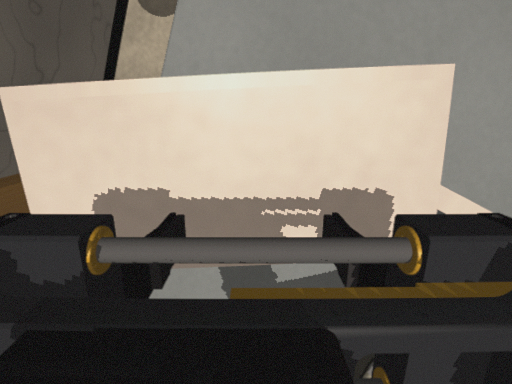

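The scene picture shows the cover on the cradle at (275,190), two tubes on the mat with their nuts on the left (165,267) and (197,247), the jar at (334,140) and the pad at (284,110). I'll fit their poses from the depth data.

```bash
cat >> h.py <<'E'
def rect(P,lo,hi,xr,yr):
    m=(P[...,2]>lo)&(P[...,2]<hi)&(P[...,0]>xr[0])&(P[...,0]<xr[1])&(P[...,1]>yr[0])&(P[...,1]<yr[1])
    return m
E
python3 - <<'E'
from h import *
np.set_printoptions(precision=4,suppress=True)
for n in ['scene','side']:
    c=cap(n); P=cloud(c)
    m=rect(P,0.075,0.098,(0.4,0.8),(-.2,.2)); q=P[m]
    r=cv2.minAreaRect((q[:,:2]*1000).astype(np.float32)); print(n,'top',r,np.median(q[:,2]),m.sum())
    m=rect(P,0.108,0.135,(0.4,0.8),(-.2,.2)); q=P[m]
    r=cv2.minAreaRect((q[:,:2]*1000).astype(np.float32)); print('handle',r,q[:,2].max(),m.sum())
    m=rect(P,0.005,0.3,(0.4,0.8),(-.17,.14)); q=P[m]
    r=cv2.minAreaRect((q[:,:2]*1000).astype(np.float32)); print('all',r)
    # tubes
    m=rect(P,0.013,0.05,(0.35,0.8),(-.45,-.13)).astype(np.uint8)
    k,l=cv2.connectedComponents(m)
    for i in range(1,k):
        q=P[l==i]
        if len(q)<60: continue
        r=cv2.minAreaRect((q[:,:2]*1000).astype(np.float32)); print('tube?',r,len(q),q[:,2].max())
    # pad by colour
    hsv=cv2.cvtColor(c['image'],cv2.COLOR_BGR2HSV)
    m=rect(P,-0.01,0.012,(0.2,0.65),(.2,.55))&(hsv[...,1]>90)
    q=P[m]; r=cv2.minAreaRect((q[:,:2]*1000).astype(np.float32)); print('pad',r,m.sum(),q.min(0),q.max(0))
    m=rect(P,0.03,0.09,(0.55,0.8),(.15,.4)); q=P[m]
    if len(q): print('jar',np.median(q,0),q.min(0),q.max(0))
    m=rect(P,0.03,0.5,(-0.3,0.5),(-1,-.2)); q=P[m]
    if len(q): print('other',np.percentile(q,[1,50,99],axis=0))
E
```

```text
scene top ((664.75439453125, -5.3225555419921875), (221.46585083007812, 379.099853515625), 65.5312728881836) 0.08692229307950294 3777
handle ((686.0482177734375, -55.44475555419922), (50.46129608154297, 302.6916198730469), 47.901329040527344) 0.13358487147572473 359
all ((599.953369140625, -17.150711059570312), (399.8608703613281, 305.8563232421875), 0.042202919721603394)
tube? ((577.0020141601562, -212.77774047851562), (25.31437110900879, 181.91236877441406), 83.6240234375) 630 0.030664705580634055
tube? ((536.524169921875, -302.1095275878906), (24.950353622436523, 180.58834838867188), 82.4228286743164) 621 0.028965208170866896
tube? ((773.945556640625, -168.09523010253906), (15.298211097717285, 50.888511657714844), 78.08619689941406) 128 0.04993091084270995
tube? ((792.4917602539062, -365.0598449707031), (82.87950897216797, 15.168891906738281), 89.6828384399414) 217 0.032130005236403525
pad ((449.0771179199219, 365.41156005859375), (218.1082305908203, 214.7189483642578), 15.400362014770508) 2883 [ 0.3193  0.2379 -0.0033] [0.5797 0.4905 0.0111]
jar [0.6674 0.2583 0.0714] [0.6321 0.2
[... 491 characters left out ...]
1)
tube? ((791.2318725585938, -350.5977478027344), (103.02003479003906, 16.714595794677734), 89.51143646240234) 72 0.028801262000113126
tube? ((536.32373046875, -295.89862060546875), (26.923397064208984, 180.3099365234375), 83.01885986328125) 247 0.026881947680978513
tube? ((576.5762939453125, -208.6337890625), (27.193458557128906, 180.4921875), 85.69140625) 266 0.026628172786391846
pad ((485.74853515625, 358.1693420410156), (300.66278076171875, 198.41748046875), 11.3795804977417) 8544 [ 0.3195  0.2375 -0.0021] [0.6495 0.4615 0.0107]
jar [0.6583 0.2933 0.0643] [0.6305 0.2484 0.0301] [0.7999 0.3993 0.0817]
other [[ 0.0635 -0.7465  0.0308]
 [ 0.1727 -0.558   0.21  ]
 [ 0.3222 -0.2534  0.497 ]]
```

```bash
cat >> h.py <<'E'
def comp(P,m,seed,med=True):
    k,l=cv2.connectedComponents(m.astype(np.uint8))
    best=None
    for i in range(1,k):
        q=P[l==i]
        if len(q)<40: continue
        d=np.linalg.norm(np.median(q[:,:2],0)-seed)
        if best is None or d<best[0]: best=(d,q)
    return best[1]
def mar(q):
    return cv2.minAreaRect((q[:,:2]*1000).astype(np.float32))
E
python3 - <<'E'
from h import *
np.set_printoptions(precision=4,suppress=True)
for n in ['scene','side']:
    c=cap(n); P=cloud(c)
    q=comp(P,rect(P,0.078,0.098,(0.4,0.75),(-.2,.2)),(0.6,.02)); print(n,'top',mar(q),len(q),np.median(q[:,2]))
    q=comp(P,rect(P,0.1,0.135,(0.4,0.75),(-.2,.2)),(0.6,.02)); print('handle',mar(q),len(q),np.percentile(q[:,2],[50,95]))
    q=comp(P,rect(P,0.005,0.3,(0.4,0.75),(-.13,.2)),(0.6,.02)); print('all',mar(q),cv2.boxPoints(mar(q)))
    hsv=cv2.cvtColor(c['image'],cv2.COLOR_BGR2HSV)
    q=comp(P,rect(P,-0.01,0.012,(0.2,0.65),(.2,.55))&(hsv[...,1]>100)&(hsv[...,0]<25),(.45,.36)); print('pad',mar(q),len(q))
    q=comp(P,rect(P,0.02,0.1,(0.55,0.8),(.15,.45)),(.66,.27)); print('jar',mar(q),len(q))
E
```

```text
scene top ((595.7786254882812, 27.277015686035156), (174.1951446533203, 188.9940185546875), 85.8126449584961) 3598 0.08692435631150869
handle ((596.58056640625, 26.934894561767578), (19.514617919921875, 70.15038299560547), 85.79259490966797) 238 [0.1164 0.1204]
all ((578.7459106445312, 56.60771179199219), (247.02450561523438, 246.69207763671875), 85.80180358886719) [[446.6889 -57.5434]
 [692.7191 -75.6029]
 [710.8029 170.7588]
 [464.7728 188.8183]]
pad ((449.4734802246094, 364.9617919921875), (215.91302490234375, 213.71446228027344), 15.149670600891113) 2831
jar ((664.1988525390625, 269.8043212890625), (62.62944793701172, 60.755584716796875), 73.47867584228516) 557
side top ((594.4036254882812, 27.791610717773438), (175.50343322753906, 186.91311645507812), 85.69950866699219) 2327 0.08616932342338768
handle ((593.4520874023438, 29.51659393310547), (18.351829528808594, 68.36656188964844), 87.11405944824219) 217 [0.1135 0.1195]
all ((595.6672973632812, 33.246665954589844), (189.89454650878906, 200.93951416015625), 86.11032104492188) [[488.9882 -54.6665]
 [689.4648 -68.2973]
 [702.3464 121.1598]
 [501.8698 134.7906]]
pad ((450.16595458984375, 358.1490173339844), (219.92755126953125, 197.271728515625), 14.732115745544434) 8469
jar ((661.747314453125, 278.7099609375), (58.3757438659668, 61.178585052490234), 73.09342956542969) 930
```

Cover centre is at about (0.595, 0.0275) with yaw −4.1°. The pad is at (0.450, 0.362), yaw about 15°, and the jar at (0.663, 0.274). There are two tubes. First I'll raise the arm and approach the cover handle.

```bash
python3 -m creep '[[1,0,0,50,0],[1,40,0,50,-0.1],[1,80,20,50,-0.2],[1,120,50,50,-0.374],[1,160,80,50,-0.374],[1,200,110,50,-0.374],[1,240,140,50,-0.374],[1,270,170,50,-0.374]]'; python3 -m creep '[[1,30,40,0,0],[1,60,80,0,0],[1,80,125,0,0],[1,100,170,0,0],[1,120,215,0,0],[1,130,260,0,0],[1,137,305,0,0],[1,139,350,0,0]]'
```

```text
time_s: 2.35
tcp_pos: [0.4583, -0.4251, 0.2685]
ee_rot: [[0.0, 0.071, 0.998], [-0.0, 0.998, -0.071], [-1.0, -0.0, 0.0]]
wrist_force: [0.5, -0.7, -0.2]
gripper_width: 0.999
time_s: 3.15
tcp_pos: [0.5978, -0.0731, 0.2683]
ee_rot: [[0.0, 0.07, 0.998], [-0.0, 0.998, -0.07], [-1.0, -0.0, 0.0]]
wrist_force: [0.4, -0.2, -0.5]
gripper_width: 0.999
```

```bash
python3 - <<'E'
from h import *
np.set_printoptions(precision=4,suppress=True)
s=sense();print(s['tcp_pos'],s['ee_rot'],s['gripper_width'])
E
```

```text
[ 0.5978 -0.0731  0.2683] [[ 0.0003  0.0703  0.9975]
 [-0.0003  0.9975 -0.0703]
 [-1.     -0.0002  0.0003]] 0.9991431086165979
```

```bash
python3 -m creep '[[1,-1,50,0,0],[1,-3,100,0,0],[1,-3,100,-40,0],[1,-3,100,-80,0],[1,-3,100,-115,0],[1,-3,100,-140,0],[1,-3,100,-157,0],[1,-3,100,-157,0]]'; python3 - <<'E'
from h import *
np.set_printoptions(precision=4,suppress=True)
cap('wrist','w1');cap('scene','s1')
E
```

```text
time_s: 3.95
tcp_pos: [0.5929, 0.0265, 0.1085]
ee_rot: [[-0.006, 0.071, 0.997], [-0.002, 0.998, -0.071], [-1.0, -0.002, -0.005]]
wrist_force: [-0.5, 0.3, 0.6]
gripper_width: 0.999
```

View pics/w1.png

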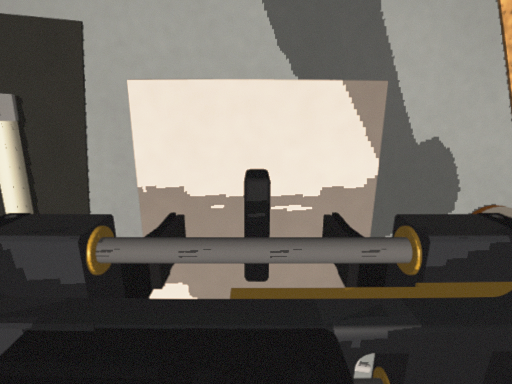

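View pics/s1.png

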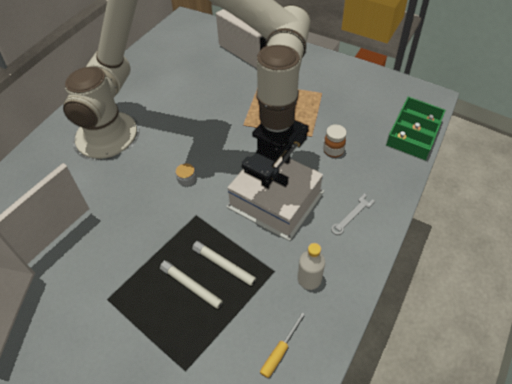

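The wrist view shows the handle at column 257, centred between the jaws (about 165 to 345). Closing on it now, then lifting.

```bash
python3 -m creep '[[0,0,0,1,0],[0,0,0,1,0],[0,0,0,1,0],[0,0,0,1,0],[0,0,0,1,0],[0,0,0,1,0],[0,0,0,1,0],[0,0,0,1,0]]' && python3 -m creep '[[0,0,0,10,0],[0,0,0,30,0],[0,0,0,55,0],[0,0,0,80,0],[0,0,0,105,0],[0,0,0,130,0],[0,0,0,150,0],[0,0,0,150,0]]'
```

```text
time_s: 4.85
tcp_pos: [0.5952, 0.0269, 0.1127]
ee_rot: [[0.001, 0.07, 0.998], [-0.001, 0.998, -0.07], [-1.0, -0.001, 0.001]]
wrist_force: [0.3, 0.5, 0.1]
gripper_width: 0.356
time_s: 5.65
tcp_pos: [0.5969, 0.027, 0.2672]
ee_rot: [[0.009, 0.069, 0.998], [0.001, 0.998, -0.069], [-1.0, 0.001, 0.009]]
wrist_force: [-0.2, 0.3, 0.4]
gripper_width: 0.003
```

The fingers were still closing when the lift began, so the grip missed. I'll check the cover and reopen.

```bash
cat > cov.py <<'E'
from h import *
import sys
np.set_printoptions(precision=4,suppress=True)
print(sense()['tcp_pos'],sense()['gripper_width'],sense()['wrist_force'])
for n in ['scene','side']:
    c=cap(n,sys.argv[1]+n); P=cloud(c)
    try:
        q=comp(P,rect(P,0.078,0.098,(0.4,0.75),(-.2,.2)),(0.6,.02)); print(n,'top',mar(q),len(q))
        q=comp(P,rect(P,0.1,0.130,(0.4,0.75),(-.2,.2)),(0.6,.02)); print('handle',mar(q),len(q))
    except Exception as e: print(e)
E
python3 -m creep '[[1,0,-50,0,0],[1,0,-100,0,0],[1,0,-150,0,0],[1,0,-150,0,0],[1,0,-150,0,0],[1,0,-150,0,0],[1,0,-150,0,0],[1,0,-150,0,0]]'; python3 cov.py c1
```

```text
time_s: 6.45
tcp_pos: [0.597, -0.1217, 0.2672]
ee_rot: [[0.009, 0.068, 0.998], [0.001, 0.998, -0.068], [-1.0, 0.001, 0.009]]
wrist_force: [-0.3, -0.3, 0.6]
gripper_width: 0.646
[ 0.597  -0.1217  0.2672] 0.6458500279572051 [-0.3465 -0.3444  0.5693]
scene top ((597.3510131835938, 26.714378356933594), (174.44406127929688, 186.03662109375), 85.14950561523438) 3308
handle ((596.7876586914062, 25.065326690673828), (18.302852630615234, 70.11579132080078), 87.26727294921875) 237
side top ((594.600830078125, 27.277915954589844), (175.74818420410156, 187.75682067871094), 86.19627380371094) 2315
handle ((592.9053344726562, 30.17318344116211), (17.31631088256836, 68.60799407958984), 86.92475128173828) 222
```

View pics/c1side.png

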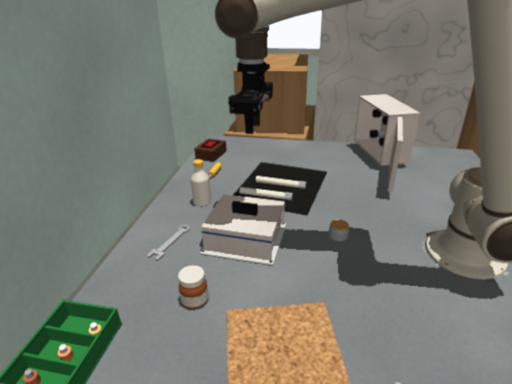

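The cover hasn't moved. The fingers travel at about 0.8 of their range per second, so I'll go again and wait longer.

```bash
python3 -m creep '[[0.7,-2,50,0,0],[0.7,-2,100,0,0],[0.7,-2,149,0,0],[0.7,-2,149,-40,0],[0.7,-2,149,-85,0],[0.7,-2,149,-125,0],[0.7,-2,149,-147,0],[0.7,-2,149,-156,0]]'; python3 -m creep '[[0.6,0,0,0,0],[0.3,0,0,0,0],[0,0,0,0,0],[0,0,0,0,0],[0,0,0,0,0],[0,0,0,0,0],[0,0,0,0,0],[0,0,0,0,0]]';  python3 -m creep '[[0,0,0,0,0],[0,0,0,0,0],[0,0,0,0,0],[0,0,0,0,0],[0,0,0,0,0],[0,0,0,5,0],[0,0,0,10,0],[0,0,0,10,0]]'
```

```text
time_s: 7.35
tcp_pos: [0.5934, 0.0271, 0.1085]
ee_rot: [[0.004, 0.067, 0.998], [-0.001, 0.998, -0.067], [-1.0, -0.0, 0.004]]
wrist_force: [0.2, -0.8, 0.5]
gripper_width: 0.695
time_s: 8.15
tcp_pos: [0.5937, 0.0274, 0.1089]
ee_rot: [[0.005, 0.067, 0.998], [-0.0, 0.998, -0.067], [-1.0, 0.0, 0.005]]
wrist_force: [-1.0, 1.7, 1.2]
gripper_width: 0.177
time_s: 8.95
tcp_pos: [0.5938, 0.0273, 0.1192]
ee_rot: [[0.005, 0.067, 0.998], [-0.0, 0.998, -0.067], [-1.0, 0.0, 0.005]]
wrist_force: [0.2, -0.0, -4.0]
gripper_width: 0.178
```

```bash
python3 -m creep '[[0,0,0,20,0],[0,0,0,45,0],[0,0,0,70,0],[0,0,0,95,0],[0,0,0,120,0],[0,0,0,140,0],[0,0,0,140,0],[0,0,0,140,0]]'; python3 -m creep '[[0,-25,0,0,0],[0,-50,15,0,0],[0,-75,30,0,0.05],[0,-100,50,0,0.1],[0,-125,80,0,0.15],[0,-140,110,0,0.2],[0,-144,140,0,0.25],[0,-144,170,0,0.33]]'; python3 - <<'E'
from h import *
cap('scene','s2')
E
```

```text
time_s: 9.75
tcp_pos: [0.593, 0.0274, 0.2582]
ee_rot: [[0.003, 0.068, 0.998], [0.0, 0.998, -0.068], [-1.0, 0.001, 0.003]]
wrist_force: [0.4, -0.1, -5.1]
gripper_width: 0.178
time_s: 10.55
tcp_pos: [0.4472, 0.1979, 0.2566]
ee_rot: [[0.001, -0.262, 0.965], [0.0, 0.965, 0.262], [-1.0, 0.0, 0.001]]
wrist_force: [1.2, 0.2, -3.6]
gripper_width: 0.181
```

View pics/s2.png

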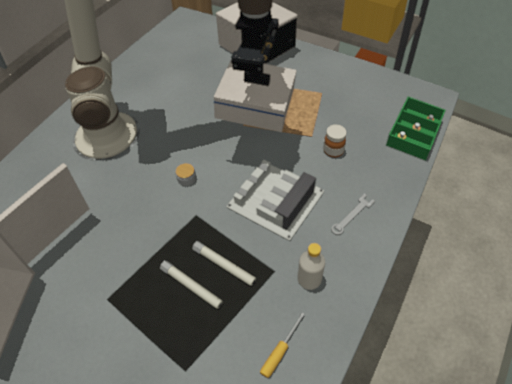

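The cover is held at (255,95) and the cradle is bare, with its stop on the far right at (295,198). I'll lower the cover onto the pad.

```bash
python3 -m creep '[[0,0,40,0,0],[0,1,80,0,0],[0,2,120,-10,0],[0,3,150,-40,0],[0,3,164,-80,0],[0,3,164,-110,0],[0,3,164,-130,0],[0,3,164,-140,0]]'; python3 -m creep '[[0,0,0,-3,0],[0,0,0,-6,0],[0,0,0,-9,0],[0,0,0,-12,0],[0,0,0,-14,0],[0,0,0,-14,0],[0,0,0,-14,0],[0,0,0,-14,0]]'
```

```text
time_s: 11.4
tcp_pos: [0.4507, 0.3645, 0.1134]
ee_rot: [[-0.001, -0.267, 0.964], [-0.002, 0.964, 0.267], [-1.0, -0.002, -0.001]]
wrist_force: [0.8, 0.2, 1.2]
gripper_width: 0.008
time_s: 12.2
tcp_pos: [0.4508, 0.3646, 0.0996]
ee_rot: [[-0.0, -0.267, 0.964], [-0.001, 0.964, 0.267], [-1.0, -0.001, -0.001]]
wrist_force: [-0.2, -0.2, 0.3]
gripper_width: 0.009
```

The grip read 0.008, so the cover slipped out. Looking before I move again.

```bash
python3 - <<'E'
from h import *
cap('scene','s3');cap('side','d3')
E
```

```text
(no output)
```

View pics/s3.png

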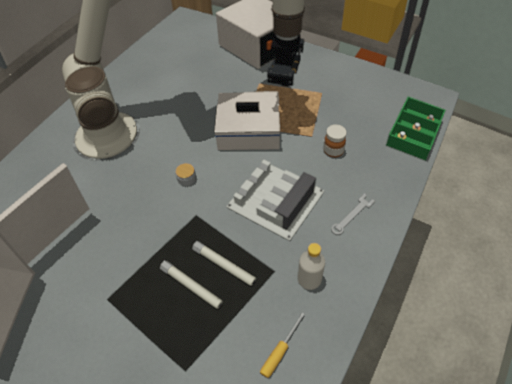

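View pics/d3.png

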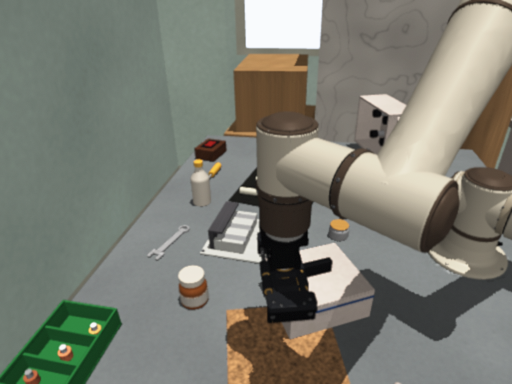

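The cover dropped upright at (248,120), short of the pad, resting partly on its near edge. I'll lift the gripper clear and measure.

```bash
python3 -m creep '[[0.2,0,0,50,0],[0.6,0,0,100,0],[0.7,0,0,150,0],[0.7,0,0,180,0],[0.7,0,50,180,0],[0.7,0,100,180,0],[0.7,0,120,180,0],[0.7,0,120,180,0]]'; python3 - <<'E'
from h import *
np.set_printoptions(precision=4,suppress=True)
for n in ['scene','side']:
    c=cap(n,'s4'+n);P=cloud(c)
    try:
        q=comp(P,rect(P,0.066,0.1,(0.25,0.65),(.05,.4)),(0.42,.22)); print(n,'top',mar(q),len(q))
        A=np.c_[q[:,:2],np.ones(len(q))];print('plane',np.linalg.lstsq(A,q[:,2],rcond=None)[0], np.median(q[:,2]))
        q=comp(P,rect(P,0.096,0.130,(0.25,0.65),(.05,.4)),(0.42,.22)); print('handle',mar(q),len(q),np.percentile(q[:,2],95))
    except Exception as e: print(e)
    hsv=cv2.cvtColor(c['image'],cv2.COLOR_BGR2HSV)
E
```

```text
time_s: 13.1
tcp_pos: [0.4501, 0.4871, 0.2778]
ee_rot: [[-0.001, -0.269, 0.963], [-0.003, 0.963, 0.269], [-1.0, -0.002, -0.002]]
wrist_force: [-0.4, -1.0, -0.4]
gripper_width: 0.64
scene top ((395.64410400390625, 227.31398010253906), (187.355712890625, 178.48162841796875), 28.827735900878906) 2486
plane [-0.0037  0.0297  0.076 ] 0.08106919299136345
handle ((396.7622985839844, 225.4747772216797), (70.67659759521484, 21.29608726501465), 27.567859649658203) 186 0.11608161277568568
side top ((394.164794921875, 228.9022674560547), (188.25282287597656, 173.2519989013672), 28.66238784790039) 2705
plane [ 0.0164 -0.0123  0.0758] 0.07911149403198647
handle ((370.9216003417969, 217.2600860595703), (16.423625946044922, 16.4106388092041), 41.35930633544922) 67 0.11225669652176899
```

View pics/s4side.png

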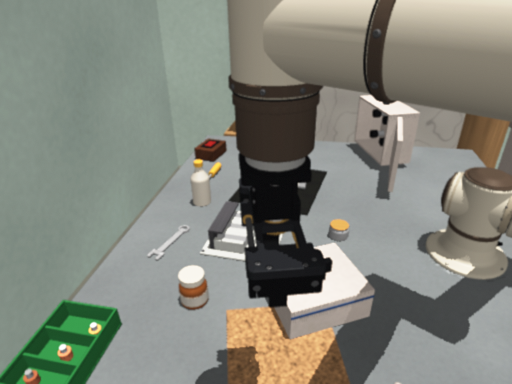

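```bash
python3 -m creep '[[0.7,-10,-45,0,0.05],[0.7,-20,-90,0,0.1],[0.7,-30,-135,0,0.16],[0.7,-40,-180,0,0.223],[0.7,-50,-225,0,0.223],[0.7,-55,-259,0,0.223],[0.7,-55,-259,-30,0.223],[0.7,-55,-259,-70,0.223]]'; python3 - <<'E'
from h import *
np.set_printoptions(precision=4,suppress=True)
s=sense();print(s['tcp_pos'],s['ee_rot'])
c=cap('wrist','w5')
E
```

```text
time_s: 14.0
tcp_pos: [0.3964, 0.2244, 0.2113]
ee_rot: [[0.006, -0.472, 0.881], [0.004, 0.881, 0.472], [-1.0, 0.0, 0.007]]
wrist_force: [0.5, 0.9, -1.3]
gripper_width: 0.701
[0.3964 0.2244 0.2113] [[ 0.0059 -0.4722  0.8814]
 [ 0.0036  0.8815  0.4722]
 [-1.      0.0004  0.0069]]
```

View pics/w5.png

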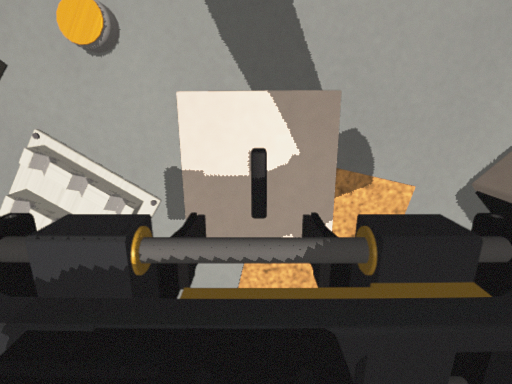

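The handle is at column 259, centred and aligned. Descending and gripping.

```bash
python3 -m creep '[[0.7,-1,3,-40,0],[0.7,-1,3,-75,0],[0.7,-1,3,-100,0],[0.7,-1,3,-107,0],[0.4,-1,3,-107,0],[0,-1,3,-107,0],[0,-1,3,-107,0],[0,-1,3,-107,0]]'; python3 -m creep '[[0,0,0,0,0],[0,0,0,0,0],[0,0,0,0,0],[0,0,0,0,0],[0,0,0,0,0],[0,0,0,0,0],[0,0,0,0,0],[0,0,0,10,0]]'; python3 -m creep '[[0,0,0,10,0],[0,0,0,20,0],[0,0,0,30,0],[0,0,0,40,0],[0,0,0,40,0],[0,0,0,40,0],[0,0,0,40,0],[0,0,0,40,0]]'
```

```text
time_s: 14.85
tcp_pos: [0.3914, 0.2248, 0.0971]
ee_rot: [[-0.006, -0.471, 0.882], [-0.005, 0.882, 0.471], [-1.0, -0.001, -0.008]]
wrist_force: [-0.0, -0.4, 0.2]
gripper_width: 0.424
time_s: 15.65
tcp_pos: [0.3896, 0.223, 0.1056]
ee_rot: [[-0.011, -0.47, 0.883], [-0.009, 0.883, 0.47], [-1.0, -0.003, -0.014]]
wrist_force: [-0.8, -0.8, -4.3]
gripper_width: 0.181
time_s: 16.45
tcp_pos: [0.3893, 0.2227, 0.1451]
ee_rot: [[-0.012, -0.47, 0.883], [-0.01, 0.883, 0.47], [-1.0, -0.003, -0.016]]
wrist_force: [-0.1, 0.0, -3.6]
gripper_width: 0.18
```

```bash
python3 -m creep '[[0,8,18,0,0],[0,16,36,0,-0.05],[0,24,56,0,-0.1],[0,32,78,0,-0.15],[0,40,100,0,-0.22],[0,48,120,0,-0.22],[0,55,135,0,-0.22],[0,55,135,-15,-0.22]]'; python3 -m creep '[[0,0,0,-7,0],[0,0,0,-14,0],[0,0,0,-20,0],[0,0,0,-24,0],[0,0,0,-27,0],[0,0,0,-29,0],[0,0,0,-30,0],[0,0,0,-30,0]]'
```

```text
time_s: 17.25
tcp_pos: [0.4466, 0.3611, 0.1311]
ee_rot: [[-0.01, -0.267, 0.964], [-0.003, 0.964, 0.267], [-1.0, -0.001, -0.01]]
wrist_force: [0.3, 0.5, -4.0]
gripper_width: 0.181
time_s: 18.05
tcp_pos: [0.4466, 0.3611, 0.1013]
ee_rot: [[-0.009, -0.268, 0.963], [-0.003, 0.964, 0.268], [-1.0, -0.001, -0.01]]
wrist_force: [-0.7, -0.9, -3.6]
gripper_width: 0.18
```

```bash
python3 -m creep '[[0,0,0,-1,0],[0,0,0,-2,0],[0,0,0,-2,0],[0,0,0,-2,0],[0.1,0,0,-2,0],[0.3,0,0,-2,0],[0.6,0,0,-2,0],[0.7,0,0,-2,0]]'; python3 -m creep '[[0.7,0,0,0,0],[0.7,0,0,0,0],[0.7,0,0,0,0],[0.7,0,0,10,0],[0.7,0,0,40,0],[0.7,0,0,80,0],[0.7,0,0,120,0],[0.7,0,0,160,0]]'; python3 - <<'E'
from h import *
np.set_printoptions(precision=4,suppress=True)
for n in ['scene']:
    c=cap(n,'s6'+n);P=cloud(c)
    q=comp(P,rect(P,0.066,0.1,(0.25,0.65),(.05,.5)),(0.42,.35)); print(n,'top',mar(q),len(q))
    A=np.c_[q[:,:2],np.ones(len(q))];print('plane',np.linalg.lstsq(A,q[:,2],rcond=None)[0], np.median(q[:,2]))
E
```

```text
time_s: 18.85
tcp_pos: [0.4469, 0.3613, 0.0997]
ee_rot: [[-0.009, -0.268, 0.963], [-0.003, 0.963, 0.268], [-1.0, -0.0, -0.009]]
wrist_force: [-0.1, -0.1, 1.0]
gripper_width: 0.366
time_s: 19.65
tcp_pos: [0.4469, 0.3611, 0.2623]
ee_rot: [[-0.008, -0.268, 0.963], [-0.002, 0.963, 0.268], [-1.0, 0.0, -0.008]]
wrist_force: [0.4, -0.3, -0.7]
gripper_width: 0.7
scene top ((452.5546875, 360.80706787109375), (185.35043334960938, 181.5409698486328), 15.883523941040039) 2200
plane [-0.0058  0.0201  0.0772] 0.081952775869787
```

View pics/s6scene.png

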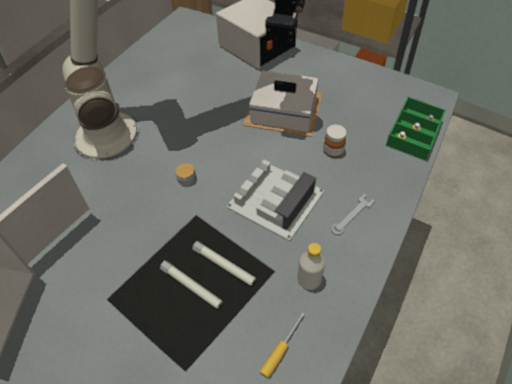

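The cover stands on the pad at (285,100), measured at (0.4525, 0.361). Moving towards the tubes, then fitting the cradle and tubes.

```bash
python3 -m creep '[[0.7,16,-45,0,-0.05],[0.7,32,-95,0,-0.1],[0.7,48,-140,0,-0.15],[0.7,64,-185,0,-0.2],[0.7,80,-230,0,-0.25],[0.6,96,-275,0,-0.3],[0.6,112,-320,0,-0.35],[0.6,120,-365,0,-0.385]]'; python3 -m creep '[[0.6,0,-45,0,0],[0.6,0,-90,0,0],[0.6,0,-135,0,0],[0.6,0,-180,0,0],[0.6,0,-225,0,0],[0.6,-50,-260,0,0],[0.6,-80,-280,0,0],[0.6,-80,-280,0,0]]'
cat > fit.py <<'E'
from h import *
from scipy.optimize import minimize
np.set_printoptions(precision=4,suppress=True)
for n in ['scene','side']:
    c=cap(n,'f7'+n);P=cloud(c)
    q=comp(P,rect(P,0.0045,0.3,(0.45,0.72),(-.1,.16)),(0.6,.02)); print(n,'all',mar(q),cv2.boxPoints(mar(q)).tolist())
    q=comp(P,rect(P,0.062,0.085,(0.45,0.75),(-.2,.2)),(0.64,.02)); print('stop',mar(q),len(q),np.median(q[:,2]))
    q=P[rect(P,0.028,0.085,(0.45,0.72),(-.1,.16))]; print('block',mar(q),len(q))
    m=rect(P,0.013,0.05,(0.35,0.72),(-.45,-.13))
    for sd in [(.577,-.211),(.5365,-.3)]:
        q=comp(P,m,sd);print('tube',mar(q),len(q))
E
python3 fit.py
```

```text
time_s: 20.5
tcp_pos: [0.5707, -0.0037, 0.271]
ee_rot: [[0.007, 0.114, 0.993], [0.005, 0.993, -0.114], [-1.0, 0.006, 0.006]]
wrist_force: [0.3, 0.7, 0.2]
gripper_width: 0.613
time_s: 21.3
tcp_pos: [0.4867, -0.2863, 0.2721]
ee_rot: [[0.006, 0.119, 0.993], [0.005, 0.993, -0.119], [-1.0, 0.006, 0.006]]
wrist_force: [1.4, 0.1, 0.1]
gripper_width: 0.596
scene all ((594.560546875, 44.01240539550781), (226.46571350097656, 211.6300811767578), 87.34334564208984) [[483.61083984375, -64.19413757324219], [695.013427734375, -74.00335693359375], [705.51025390625, 152.2189483642578], [494.107666015625, 162.02816772460938]]
stop ((656.3595581054688, 24.793975830078125), (152.75930786132812, 40.88064193725586), 86.05812072753906) 773 0.07094125262709161
block ((592.8399047851562, 28.611865997314453), (154.57098388671875, 168.63479614257812), 85.75643157958984) 2314
tube ((577.1641845703125, -213.73147583007812), (25.481708526611328, 182.6832275390625), 83.2748031616211) 630
tube ((536.335205078125, -299.9898986816406), (26.34092140197754, 182.2548370361328), 83.59986114501953) 625
side all ((595.2520141601562, 30.95854949951172), (193.05075073242188, 200.72117614746094), 86.01628112792969) [[488.4280090332031, -58.36125183105469], [688.6641845703125, -72.30595397949219], [702.0760498046875, 120.27835083007812], [501.83984375, 134.22305297851562]]
stop ((654.8248901367188, 25.620704650878906), (154.36123657226562, 40.86691665649414), 85.7668228149414) 485 0.07017255934569488
block ((591.6126708984375, 30.526958465576172), (156.27870178222656, 167.391845703125), 86.15692138671875) 1845
tube ((576.3665161132812, -207.4155731201172), (24.95032501220703, 179.71461486816406), 85.67736053466797) 271
tube ((537.3214721679688, -296.1954650878906), (23.837800979614258, 180.8660430908203), 82.74884796142578) 245
```

View pics/f7side.png

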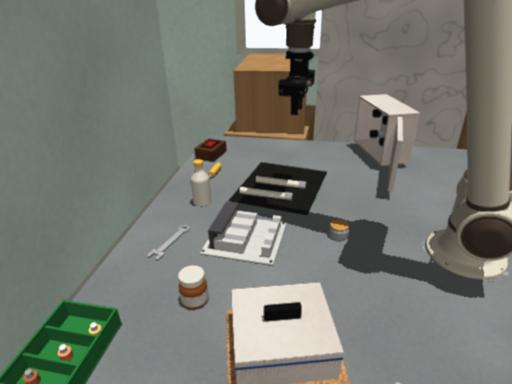

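View pics/f7scene.png

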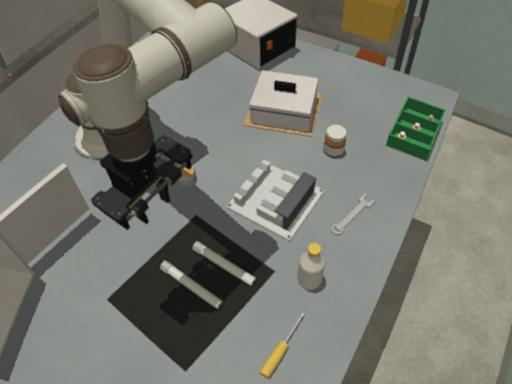

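Cradle origin is about (0.5813, 0.0303), yaw −4.05°. Tube A is at (0.577, −0.2105) and tube B at (0.537, −0.298). Approaching tube A.

```bash
python3 -m creep '[[0.6,45,40,0,0.02],[0.6,93,76,0,0.02],[0.6,93,76,-40,0.02],[0.6,93,76,-80,0.02],[0.6,93,76,-120,0.02],[0.6,93,76,-160,0.02],[0.6,93,76,-182,0.02],[0.6,93,76,-182,0.02]]'; cat > wl.py <<'E'
from h import *
import sys
np.set_printoptions(precision=4,suppress=True)
s=sense();print(s['tcp_pos'],np.degrees(np.arctan2(-s['ee_rot'][0,1],s['ee_rot'][1,1])),s['gripper_width'])
c=cap('wrist',sys.argv[1]);P=cloud(c)
m=rect(P,float(sys.argv[2]),float(sys.argv[3]),(0.3,0.75),(-.45,.2))
q=comp(P,m,s['tcp_pos'][:2]);print(mar(q),len(q),q[:,2].max())
print(mark_of(c,'tube1')[:3],mark_of(c,'tube1_tip')[:3])
E
python3 wl.py w8 0.014 0.03
```

```text
time_s: 22.2
tcp_pos: [0.5814, -0.2069, 0.0859]
ee_rot: [[0.0, 0.095, 0.995], [0.006, 0.995, -0.095], [-1.0, 0.006, -0.0]]
wrist_force: [0.8, 0.4, 0.4]
gripper_width: 0.601
[ 0.5814 -0.2069  0.0859] -5.4392574008193595 0.6007498713057468
((552.5866088867188, -209.0511932373047), (24.93155860900879, 134.9922332763672), 85.04661560058594) 4004 0.026517886091977277
[{'centre': [146.4, 154.2], 'confidence': 0.58}] []
```

View pics/w8.png

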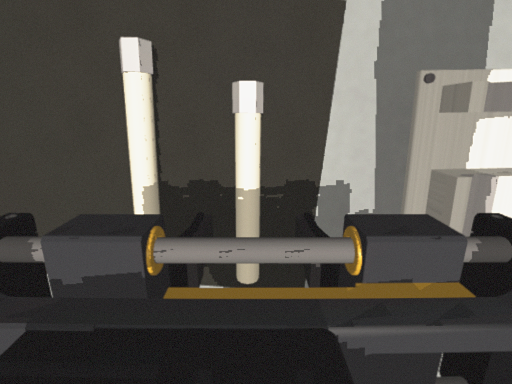

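Tube A's nut is at (248,95) and its rod at column 248, about 4 mm to the −y side of the gripper's centre. Correcting, descending and gripping.

```bash
python3 -m creep '[[0.6,-2,-4,-25,0],[0.6,-2,-4,-50,0],[0.6,-2,-4,-59,0],[0.4,-2,-4,-61,0],[0,-2,-4,-61,0],[0,-2,-4,-61,0],[0,-2,-4,-61,0],[0,-2,-4,-61,0]]'; python3 -m creep '[[0,0,0,0,0],[0,0,0,0,0],[0,0,0,0,0],[0,0,0,0,0],[0,0,0,10,0],[0,0,0,30,0],[0,0,0,50,0],[0,0,0,50,0]]'
```

```text
time_s: 23.15
tcp_pos: [0.5834, -0.2123, 0.0314]
ee_rot: [[0.013, 0.094, 0.995], [0.004, 0.996, -0.094], [-1.0, 0.005, 0.012]]
wrist_force: [0.0, 0.3, -0.4]
gripper_width: 0.231
time_s: 23.95
tcp_pos: [0.5859, -0.2128, 0.0854]
ee_rot: [[0.02, 0.093, 0.995], [0.002, 0.996, -0.093], [-1.0, 0.004, 0.02]]
wrist_force: [0.4, 0.5, 1.0]
gripper_width: 0.003
```

The grip missed: the fingers were at z 0.031 instead of 0.025 and slipped over the top of the tube. Reopening and looking.

```bash
python3 -m creep '[[0.6,0,0,0,0],[0.6,0,0,0,0],[0.6,0,0,0,0],[0.6,0,0,0,0],[0.6,0,0,0,0],[0.6,0,0,0,0],[0.6,0,0,0,0],[0.6,0,0,0,0]]';python3 wl.py w9 0.014 0.03
```

```text
time_s: 24.75
tcp_pos: [0.5858, -0.2128, 0.0853]
ee_rot: [[0.02, 0.093, 0.995], [0.002, 0.996, -0.093], [-1.0, 0.004, 0.019]]
wrist_force: [-0.0, 0.2, 0.5]
gripper_width: 0.579
[ 0.5858 -0.2128  0.0853] -5.361227540334396 0.5788556104502387
((556.0668334960938, -210.01979064941406), (25.099084854125977, 141.03097534179688), 83.95227813720703) 4220 0.026655789123590262
[{'centre': [259.1, 178.0], 'confidence': 0.77}] []
```

View pics/w9.png

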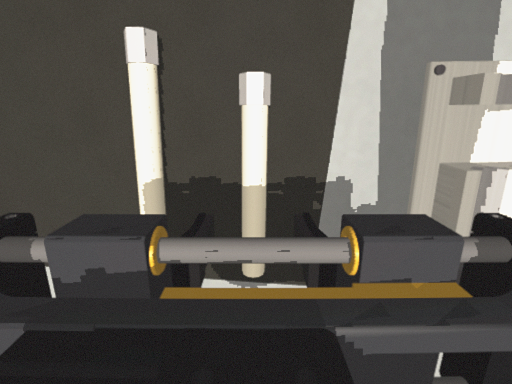

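```bash
python3 -m creep '[[0.6,-5,0,-25,0],[0.6,-5,0,-45,0],[0.6,-5,0,-55,0],[0.6,-5,0,-61,0],[0.6,-5,0,-61,0],[0.6,-5,0,-61,0],[0.6,-5,0,-61,0],[0.6,-5,0,-61,0]]'
```

```text
time_s: 25.7
tcp_pos: [0.5814, -0.2129, 0.0252]
ee_rot: [[0.021, 0.093, 0.995], [0.002, 0.996, -0.093], [-1.0, 0.004, 0.021]]
wrist_force: [-0.1, -1.1, -0.1]
gripper_width: 0.6
```

```bash
python3 -m creep '[[0.3,-1,1,-2,0],[0,-1,1,-2,0],[0,-1,1,-2,0],[0,-1,1,-2,0],[0,-1,1,-2,0],[0,-1,1,-2,0],[0,-1,1,-2,0],[0,-1,1,-2,0]]';python3 -m creep '[[0,0,0,0,0],[0,0,0,0,0],[0,0,0,0,0],[0,0,0,5,0],[0,0,0,15,0],[0,0,0,30,0],[0,0,0,40,0],[0,0,0,40,0]]'
```

```text
time_s: 26.5
tcp_pos: [0.5804, -0.2119, 0.0232]
ee_rot: [[0.021, 0.093, 0.995], [0.002, 0.996, -0.093], [-1.0, 0.004, 0.021]]
wrist_force: [0.1, -0.1, 0.3]
gripper_width: 0.021
time_s: 27.3
tcp_pos: [0.5819, -0.2121, 0.0657]
ee_rot: [[0.026, 0.093, 0.995], [0.001, 0.996, -0.093], [-1.0, 0.003, 0.026]]
wrist_force: [0.5, -0.1, 0.1]
gripper_width: 0.007
```

The jaws shut on nothing. Checking whether the tube was knocked aside.

```bash
python3 -m creep '[[0.6,0,0,30,0],[0.6,0,0,30,0],[0.6,0,0,30,0],[0.6,0,0,30,0],[0.6,0,0,30,0],[0.6,0,0,30,0],[0.6,0,0,30,0],[0.6,0,0,30,0]]'; python3 wl.py w10 0.014 0.03;python3 fit.py |grep tube; cp pics/f7scene.png pics/s10.png
```

```text
time_s: 28.1
tcp_pos: [0.5817, -0.2121, 0.0953]
ee_rot: [[0.025, 0.093, 0.995], [0.001, 0.996, -0.093], [-1.0, 0.003, 0.025]]
wrist_force: [-0.4, -0.5, -0.4]
gripper_width: 0.578
[ 0.5817 -0.2121  0.0953] -5.33720984266256 0.5781143620610127
((556.64892578125, -210.15371704101562), (25.2542724609375, 143.53582763671875), 84.04541778564453) 3922 0.026601869012906065
[{'centre': [155.3, 147.5], 'confidence': 0.97}, {'centre': [258.0, 181.3], 'confidence': 0.8}] []
tube ((605.612060546875, -215.30162048339844), (23.08307456970215, 124.72380065917969), 83.95207977294922) 401
tube ((537.1568603515625, -299.864013671875), (25.477083206176758, 180.08529663085938), 83.6340103149414) 625
tube ((576.2213745117188, -208.9581298828125), (23.11147689819336, 179.63575744628906), 84.60234069824219) 269
tube ((536.707763671875, -295.5018005371094), (22.96807289123535, 180.39166259765625), 83.33301544189453) 240
```

View pics/w10.png

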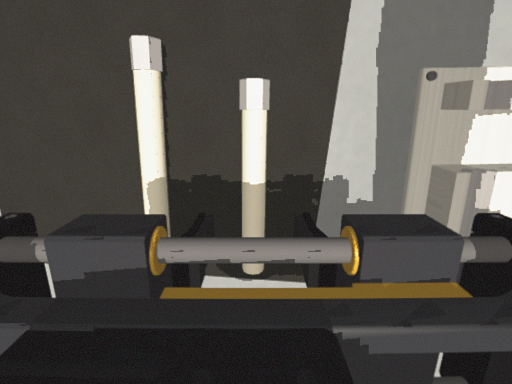

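View pics/s10.png

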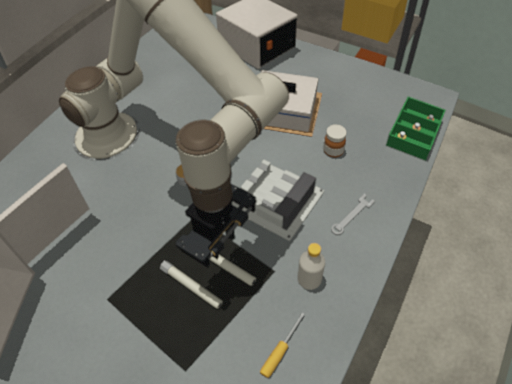

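The tube is unmoved although the reported TCP was at tube height. I'll check the real finger position against the reported TCP using the fixed cameras.

```bash
python3 - <<'E'
from h import *
np.set_printoptions(precision=4,suppress=True)
s=sense();print(s['tcp_pos'],s['joints'],s['gripper_width'])
for n in ['scene','side']:
    c=cap(n); P=cloud(c); t=s['tcp_pos']
    q=P[rect(P,0.045,0.2,(t[0]-.06,t[0]+.06),(t[1]-.1,t[1]+.1))]
    print(n,len(q),np.percentile(q[:,2],[0,1,2,5,20]))
    lo=q[q[:,2]<np.percentile(q[:,2],8)]; print(np.median(lo,0),lo.min(0),lo.max(0))
    print('tcp proj',proj(c,t),'tip proj',proj(c,t-[0,0,.019]))
    u,v=map(int,proj(c,t)); cr=c['image'][max(0,v-70):v+70,max(0,u-90):u+90]
    cv2.imwrite(f'pics/z11{n}.png',cv2.resize(cv2.circle(c['image'].copy(),(u,v),1,(0,0,255),-1)[max(0,v-70):v+70,max(0,u-90):u+90],None,fx=4,fy=4))
E
```

```text
[ 0.5819 -0.2121  0.0957] [ -5.1752  27.0407 -10.5474  -0.2457 -50.9363 -90.0058] 0.5966968803445983
scene 705 [0.1    0.1024 0.1061 0.1131 0.1765]
[ 0.5907 -0.1878  0.11  ] [ 0.5748 -0.249   0.1   ] [ 0.5979 -0.1789  0.1239]
tcp proj (np.float64(222.25944467007616), np.float64(246.98748256606336)) tip proj (np.float64(222.9397149056299), np.float64(251.03763850837208))
side 478 [0.1006 0.1014 0.103  0.1076 0.139 ]
[ 0.5802 -0.1809  0.1064] [ 0.5678 -0.248   0.1006] [ 0.5939 -0.1752  0.1121]
tcp proj (np.float64(263.4167517408974), np.float64(170.98420374132976)) tip proj (np.float64(263.4560201071088), np.float64(176.1651547142651))
```

View pics/z11side.png

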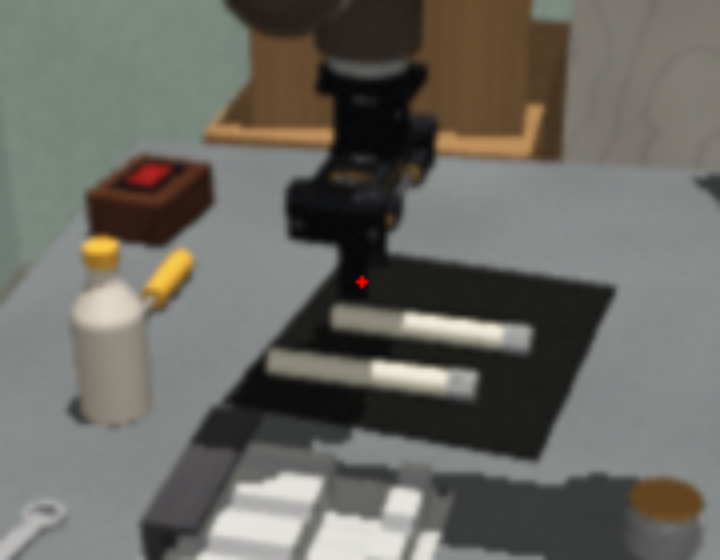

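View pics/z11scene.png

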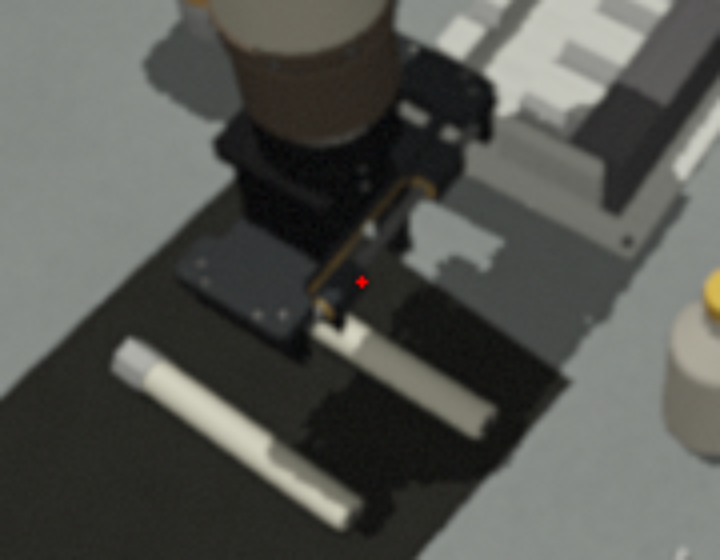

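```bash
python3 - <<'E'
from h import *
np.set_printoptions(precision=4,suppress=True)
s=sense();R=s['ee_rot'];t=s['tcp_pos'];print(t)
for n in ['scene','side']:
    c=cap(n); im=c['image'].copy(); u,v=map(int,proj(c,t))
    S=8;x0,y0=u-45,v-35
    big=cv2.resize(im[y0:y0+70,x0:x0+90],None,fx=S,fy=S,interpolation=cv2.INTER_CUBIC)
    big=np.clip(big.astype(float)*2.0,0,255).astype(np.uint8)
    for sg in (1,-1):
        for dz,col in ((0.019,(0,0,255)),(-0.006,(0,255,0))):
            p=proj(c,t+R[:,0]*dz+R[:,1]*sg*(0.0435*s['gripper_width']+.007))
            cv2.circle(big,(int((p[0]-x0+.5)*S),int((p[1]-y0+.5)*S)),4,col,-1)
    cv2.imwrite(f'pics/z12{n}.png',big)
E
```

```text
[ 0.5819 -0.2121  0.0957]
```

View pics/z12side.png

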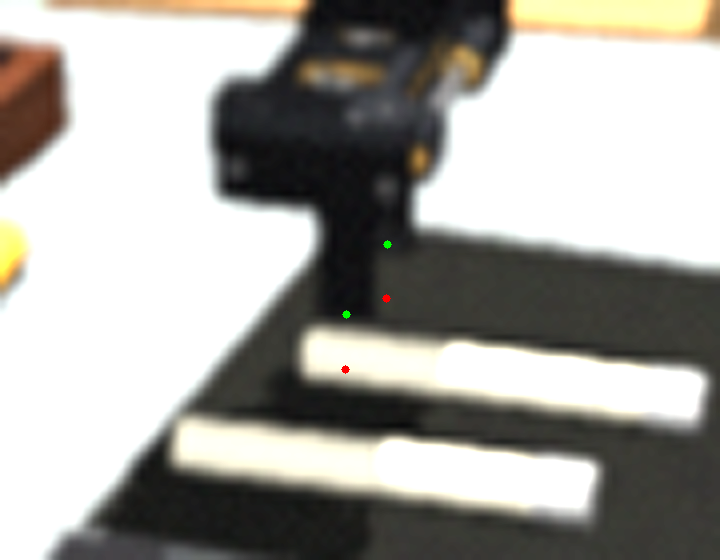

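View pics/z12scene.png

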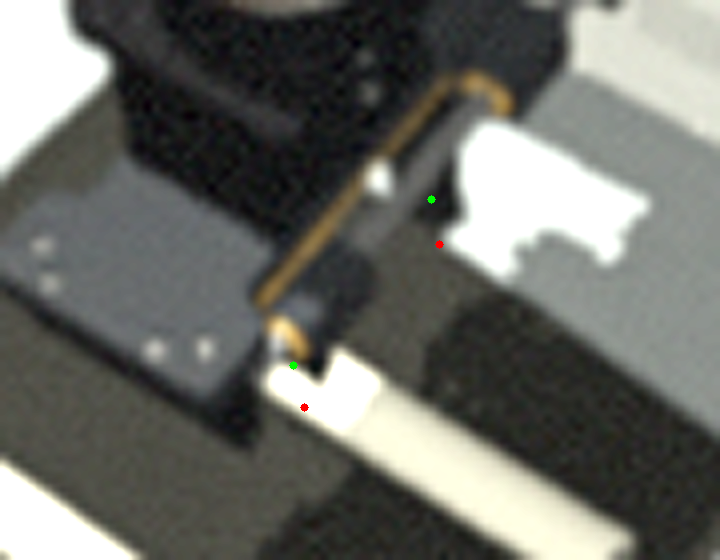

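```bash
python3 - <<'E'
from h import *
np.set_printoptions(precision=4,suppress=True)
s=sense();R=s['ee_rot'];t=s['tcp_pos']
c=cap('wrist');print('eye in tool', R.T@(np.array(c['eye'])-t)); print(R.T@np.array(c['attitude']))
P=cloud(c);q=P[rect(P,-.03,.08,(.3,.75),(-.45,.2))]
print(np.percentile(q[:,2],[5,25,50,75,95]))
# start
R0=np.array([[-0.0007,-0.298,0.9546],[0.002,0.9546,0.298],[-1,.0022,-.0001]])
print('eye0', R0.T@(np.array([.119,-.6177,.3854])-np.array([.1862,-.596,.2176])))
print(R0.T@np.array([[-0.2993,-0.9219,-0.2458],[0.9542,-0.2893,-0.0768],[-0.0003,-0.2575,0.9663]]))
E
```

```text
eye in tool [-0.1667 -0.0003 -0.0705]
[[ 0.      0.2576 -0.9662]
 [ 1.     -0.0012 -0.0003]
 [-0.0012 -0.9662 -0.2576]]
[0.0001 0.0017 0.0027 0.0037 0.0256]
eye0 [-0.1678 -0.0003 -0.0706]
[[ 0.0024  0.2576 -0.9663]
 [ 1.0001 -0.002   0.0021]
 [-0.0014 -0.9662 -0.2576]]
```

The finger ends line up with a point about 6 mm behind the reported TCP (green), not 19 mm ahead of it (red). So the real tips sit about 25 mm higher than the description says. That explains both missed grips and the shallow cover grip. I'll allow for it, and go down slowly watching the force.

```bash
python3 -m creep '[[0.6,-2,0,-30,0],[0.6,-2,0,-55,0],[0.6,-2,0,-70,0],[0.6,-2,0,-75,0],[0.6,-2,0,-75,0],[0.6,-2,0,-75,0],[0.6,-2,0,-75,0],[0.6,-2,0,-75,0]]'; python3 - <<'E'
from h import *
s=sense();t=s['tcp_pos'];print(t)
for n in ['side','wrist']:
    c=cap(n); P=cloud(c)
    u,v=map(int,proj(c,t)); print(u,v)
    if n=='side':
        cv2.imwrite('pics/z13side.png',cv2.resize(np.clip(c['image'][v-35:v+35,u-45:u+45].astype(float)*2.2,0,255).astype(np.uint8),None,fx=8,fy=8,interpolation=cv2.INTER_CUBIC))
        q=P[rect(P,0.028,0.1,(t[0]-.05,t[0]+.05),(t[1]-.08,t[1]+.08))]; print(np.percentile(q[:,2],[0,1,3,5,10]))
E
```

```text
time_s: 29.4
tcp_pos: [0.5805, -0.2122, 0.0217]
ee_rot: [[0.028, 0.093, 0.995], [0.001, 0.996, -0.093], [-1.0, 0.003, 0.028]]
wrist_force: [0.2, 0.2, -0.1]
gripper_width: 0.6
[ 0.58047578 -0.21219166  0.02172217]
263 190
[0.02829841 0.02854039 0.0289853  0.02991835 0.03135965]
253 226
```

View pics/z13side.png

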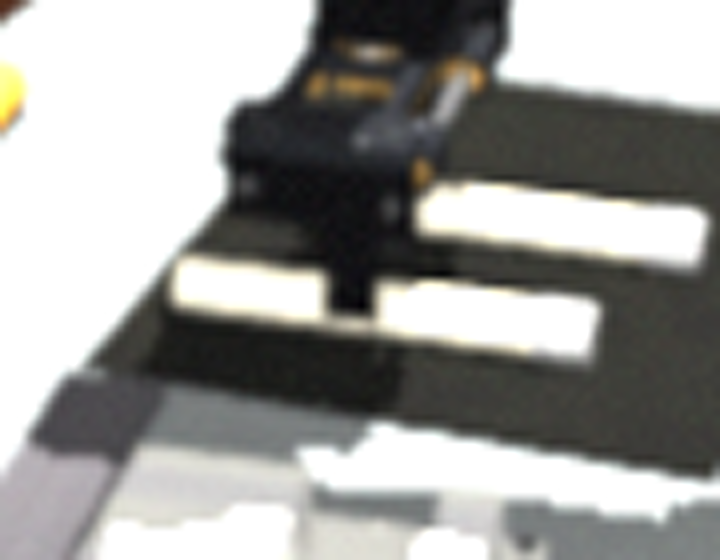

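The near finger ends just above the tube's lower edge, so its tip is near z 0.028, which confirms the offset. Going 21 mm further down, then closing.

```bash
python3 -m creep '[[0.6,0,0,-6,0],[0.6,0,0,-12,0],[0.6,0,0,-16,0],[0.6,0,0,-19,0],[0.6,0,0,-21,0],[0.6,0,0,-21,0],[0.6,0,0,-21,0],[0.6,0,0,-21,0]]'; python3 -m creep '[[0.3,0,0,0,0],[0,0,0,0,0],[0,0,0,0,0],[0,0,0,0,0],[0,0,0,0,0],[0,0,0,0,0],[0,0,0,0,0],[0,0,0,0,0]]'
```

```text
time_s: 30.3
tcp_pos: [0.5804, -0.2122, 0.0006]
ee_rot: [[0.028, 0.093, 0.995], [0.001, 0.996, -0.093], [-1.0, 0.003, 0.027]]
wrist_force: [-0.1, -0.4, 0.3]
gripper_width: 0.6
time_s: 31.1
tcp_pos: [0.5804, -0.2122, 0.0006]
ee_rot: [[0.028, 0.093, 0.995], [0.001, 0.996, -0.093], [-1.0, 0.003, 0.027]]
wrist_force: [-0.4, 0.6, -0.2]
gripper_width: 0.245
```

Gripped: width 0.245 is 21 mm. Lifting and carrying it over the +52 mm groove.

```bash
python3 -m creep '[[0,0,0,15,0],[0,0,0,35,0],[0,0,0,60,0],[0,0,0,85,0],[0,0,0,100,0],[0,0,20,100,0],[0,0,50,100,0],[0,-3,80,100,0]]';python3 -m creep '[[0,-5,40,0,0.023],[0,-10,75,0,0.023],[0,-15,110,0,0.023],[0,-20,145,0,0.023],[0,-25,180,0,0.023],[0,-30,205,0,0.023],[0,-30,217,0,0.023],[0,-30,217,0,0.023]]'; python3 - <<'E'
from h import *
np.set_printoptions(precision=4,suppress=True)
s=sense();print(s['tcp_pos'],np.degrees(np.arctan2(-s['ee_rot'][0,1],s['ee_rot'][1,1])),s['gripper_width'])
c=cap('wrist','w14');cap('scene','s14')
E
```

```text
time_s: 31.9
tcp_pos: [0.5772, -0.1316, 0.1004]
ee_rot: [[0.028, 0.094, 0.995], [0.001, 0.996, -0.094], [-1.0, 0.004, 0.027]]
wrist_force: [-0.3, 0.1, -1.1]
gripper_width: 0.242
time_s: 32.7
tcp_pos: [0.5473, 0.0866, 0.1004]
ee_rot: [[0.028, 0.069, 0.997], [0.002, 0.998, -0.069], [-1.0, 0.004, 0.028]]
wrist_force: [-0.0, -1.2, -1.0]
gripper_width: 0.239
[0.5473 0.0866 0.1004] -3.9574657445339527 0.2392935149138286
```

View pics/w14.png

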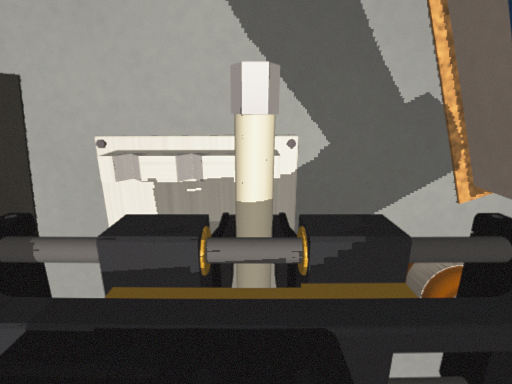

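View pics/s14.png

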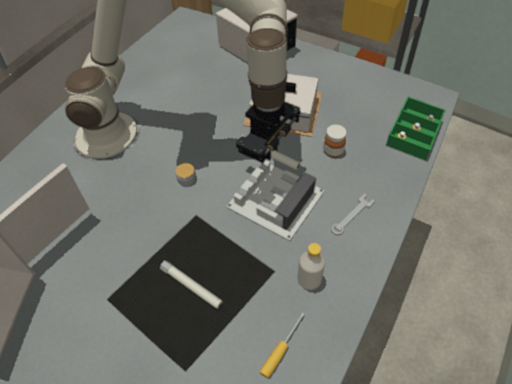

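```bash
python3 - <<'E'
from h import *
np.set_printoptions(precision=4,suppress=True)
c=cap('wrist');P=cloud(c)
a,b=onz(c,102,143.5,.008),onz(c,291,143.5,.008);print('holes',a,b,(a+b)/2,np.degrees(np.arctan2(-(b-a)[0],(b-a)[1])))
q=comp(P,rect(P,0.1,0.14,(.3,.75),(0.02,.15)),(.5,.087));r=mar(q);print(r,np.percentile(q[:,2],[50,98]))
# rod bounds, fit line in centroid slices
sel=q[(q[:,0]<.55)]
for lo in np.arange(.44,.55,.02):
    k=sel[(sel[:,0]>lo)&(sel[:,0]<lo+.02)]
    if len(k): print(lo+.01,k[:,1].min(),k[:,1].max(),np.percentile(k[:,2],95))
# block nub tops etc
q=P[rect(P,0.034,0.05,(.45,.6),(-.1,.13))];r=mar(q);print('block',r,len(q))
print(q[:,0].min())
E
```

```text
holes [ 0.4954 -0.0529  0.008 ] [0.5081 0.1225 0.008 ] [0.5017 0.0348 0.008 ] -4.134877952570481
((499.287353515625, 88.13720703125), (43.43714904785156, 94.50485229492188), 85.5142822265625) [0.1229 0.1335]
0.45 0.0785390457477429 0.10414797664228691 0.12514046648471544
0.47000000000000003 0.07770928526137803 0.10395933295635625 0.12502060328701545
0.49000000000000005 0.07778647547657833 0.10022891190653649 0.12451852706958526
0.51 0.07585928105390247 0.09867212740536561 0.12449511753395089
0.53 0.06366798391502182 0.10702097504713295 0.13534338985823452
0.55 0.07417914014267749 0.09565136270108385 0.1243198860237842
block ((543.0328369140625, 33.196014404296875), (150.24331665039062, 72.17862701416016), 86.0315933227539) 3485
0.502070393910118
```

The tube is level and aligned, within about 1 mm of the groove. Lowering it.

```bash
python3 -m creep '[[0,0,-1,-15,0],[0,0,-1,-30,0],[0,0,-1,-42,0],[0,0,-1,-52,0],[0,0,-1,-58,0],[0,0,-1,-62,0],[0,0,-1,-62,0],[0,0,-1,-62,0]]';python3 -m creep '[[0,0,0,-1,0],[0,0,0,-2,0],[0,0,0,-3,0],[0,0,0,-4,0],[0,0,0,-4,0],[0,0,0,-4,0],[0,0,0,-4,0],[0,0,0,-4,0]]'; python3 - <<'E'
from h import *
cap('side','d15')
cap('wrist','w15')
E
```

```text
time_s: 33.65
tcp_pos: [0.5475, 0.0837, 0.0386]
ee_rot: [[0.028, 0.072, 0.997], [0.002, 0.997, -0.072], [-1.0, 0.004, 0.028]]
wrist_force: [-0.2, -0.6, -1.4]
gripper_width: 0.248
time_s: 34.45
tcp_pos: [0.5479, 0.084, 0.035]
ee_rot: [[0.029, 0.072, 0.997], [0.002, 0.997, -0.072], [-1.0, 0.004, 0.029]]
wrist_force: [-0.7, 2.6, 2.7]
gripper_width: 0.243
```

View pics/d15.png

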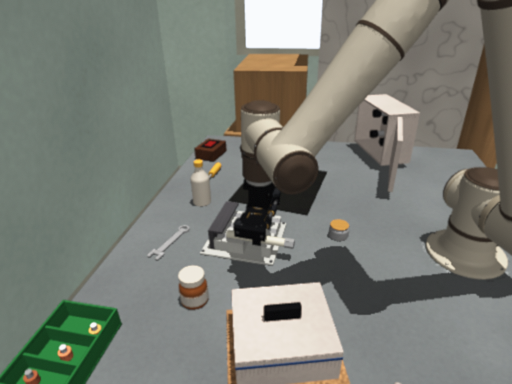

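View pics/w15.png

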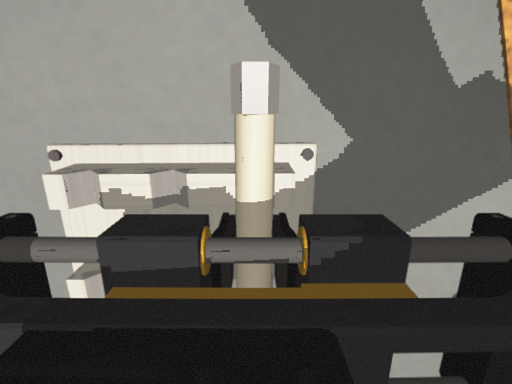

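Contact: z force +2.7 N, y force +2.6 N, so it's seated nearly to depth and the groove wants it slightly to +y. Sliding along the groove.

```bash
python3 -m creep '[[0,0,1,-1,0],[0,2,1,-1,0],[0,5,0.6,-1,0],[0,9,0.4,-1,0],[0,13,0,-1,0],[0,17,-0.2,-1,0],[0,20,-0.5,-1,0],[0,20,-0.5,-1,0]]'
```

```text
time_s: 35.35
tcp_pos: [0.5674, 0.0839, 0.0338]
ee_rot: [[0.027, 0.072, 0.997], [0.002, 0.997, -0.072], [-1.0, 0.004, 0.027]]
wrist_force: [-2.9, 4.5, 5.3]
gripper_width: 0.244
```

```bash
python3 -m creep '[[0.4,0,0,0,0],[0.4,0,0,0,0],[0.4,0,0,0,0],[0.4,0,0,0,0],[0.4,-8,1,0,0],[0.4,-16,2,0,0],[0.4,-20,2,0,0],[0.4,-20,2,0,0]]'; python3 -m creep '[[0.2,0,0,0,0],[0,0,0,0,0],[0,0,0,0,0],[0,0,0,0,0],[0,0,0,0,0],[0,0,0,0,0],[0,0,0,0,0],[0,0,0,0,0]]'; python3 - <<'E'
from h import *
c=cap('side');cv2.imwrite('pics/d16.png',cv2.resize(c['image'][180:280,180:310],None,fx=5,fy=5,interpolation=cv2.INTER_CUBIC))
E
```

```text
time_s: 36.15
tcp_pos: [0.5464, 0.0859, 0.0338]
ee_rot: [[0.027, 0.071, 0.997], [0.002, 0.997, -0.071], [-1.0, 0.004, 0.027]]
wrist_force: [-0.0, 0.1, 0.1]
gripper_width: 0.402
time_s: 36.95
tcp_pos: [0.5466, 0.0857, 0.034]
ee_rot: [[0.027, 0.071, 0.997], [0.002, 0.997, -0.071], [-1.0, 0.004, 0.027]]
wrist_force: [0.3, -2.6, 3.3]
gripper_width: 0.243
```

View pics/d16.png

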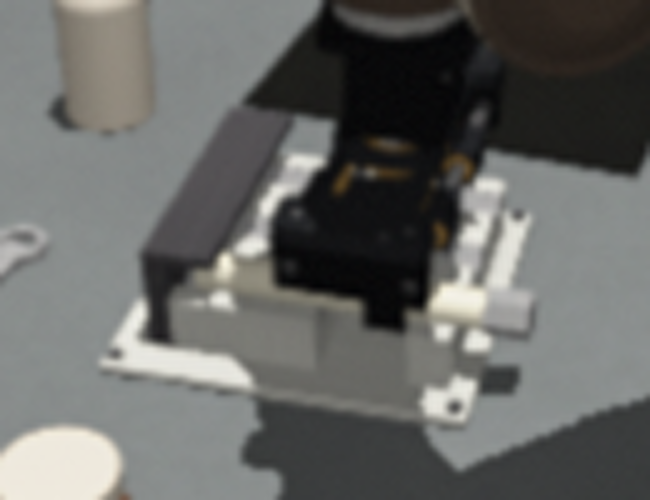

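The tube lies in the groove under the lip with its nut sticking out at (510,310). Pushing forward until it meets the stop.

```bash
python3 -m creep '[[0,2,-0.5,0,0],[0,4,-0.8,0,0],[0,6,-1,0,0],[0,8,-1.2,0,0],[0,10,-1.4,0,0],[0,12,-1.5,0,0],[0,14,-1.7,0,0],[0,14,-1.7,0,0]]'
```

```text
time_s: 37.8
tcp_pos: [0.5572, 0.0848, 0.0339]
ee_rot: [[0.02, 0.072, 0.997], [0.002, 0.997, -0.072], [-1.0, 0.003, 0.02]]
wrist_force: [-10.1, 5.9, 9.5]
gripper_width: 0.242
```

Contact at −10 N. Releasing, rising and checking.

```bash
python3 -m creep '[[0,1,0,0,0],[0.4,1,0,0,0],[0.4,1,0,0,0],[0.4,1,0,0,0],[0.4,0,0,20,0],[0.4,0,0,55,0],[0.6,0,0,90,0],[0.6,0,0,120,0]]'; python3 -m creep '[[0.6,0,-45,0,0],[0.6,0,-90,0,0],[0.6,0,-135,0,0],[0.6,0,-180,0,0],[0.6,0,-225,0,0],[0.6,-10,-270,0,0],[0.6,-10,-315,0,0],[0.6,-10,-360,0,0]]'
cat > crad.py <<'E'
from h import *
np.set_printoptions(precision=4,suppress=True)
th=np.radians(-4.08);O=np.array([.5807,.0303,0]);Rc=np.array([[np.cos(th),-np.sin(th),0],[np.sin(th),np.cos(th),0],[0,0,1]])
for n in ['scene','side']:
    c=cap(n,'cr'+n);P=(cloud(c)-O)@Rc
    q=comp(P,rect(P,0.062,0.085,(0.04,0.11),(-.12,.12)),(.074,0));print(n,'stop',mar(q))
    for y in (-.052,0,.052):
        q=P[rect(P,0.047,0.062,(-.13,.05),(y-.02,y+.02))]
        if len(q)>30: print('groove',y,'xmin',np.percentile(q[:,0],[1,3]),'y',(np.percentile(q[:,1],2)+np.percentile(q[:,1],98))/2,'ztop',np.percentile(q[:,2],95),len(q))
    cv2.imwrite('pics/crz'+n+'.png',cv2.resize(c['image'][140:280,180:340],None,fx=4,fy=4,interpolation=cv2.INTER_CUBIC))
E
python3 crad.py
```

```text
time_s: 38.6
tcp_pos: [0.5578, 0.0849, 0.1556]
ee_rot: [[0.022, 0.072, 0.997], [0.002, 0.997, -0.072], [-1.0, 0.004, 0.022]]
wrist_force: [0.6, -0.6, -0.0]
gripper_width: 0.502
time_s: 39.4
tcp_pos: [0.5476, -0.277, 0.1555]
ee_rot: [[0.023, 0.072, 0.997], [0.002, 0.997, -0.072], [-1.0, 0.004, 0.023]]
wrist_force: [0.5, 0.6, 0.8]
gripper_width: 0.599
scene stop ((75.80994415283203, 0.6256484985351562), (41.73207092285156, 155.0647430419922), 0.17738300561904907)
groove 0.052 xmin [-0.0976 -0.0942] y 0.0492235125843556 ztop 0.059626521561023146 365
side stop ((74.32393646240234, 0.6804733276367188), (41.523284912109375, 155.0479736328125), 0.5861364603042603)
groove 0.052 xmin [-0.1004 -0.0979] y 0.05566819093704945 ztop 0.05789800361271292 378
```

View pics/crzside.png

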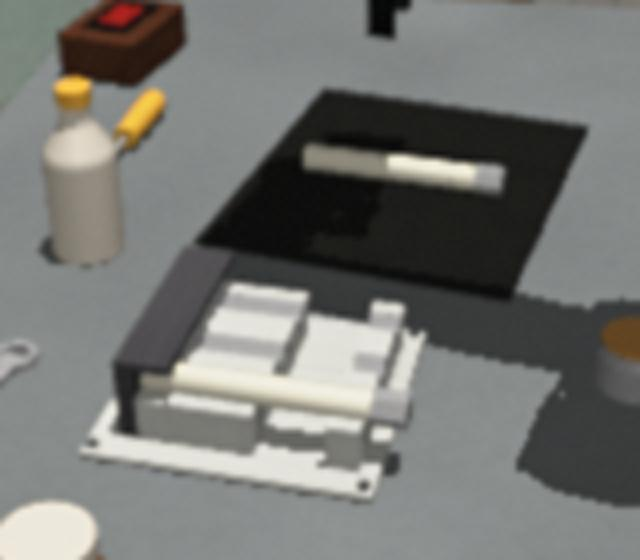

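View pics/crscene.png

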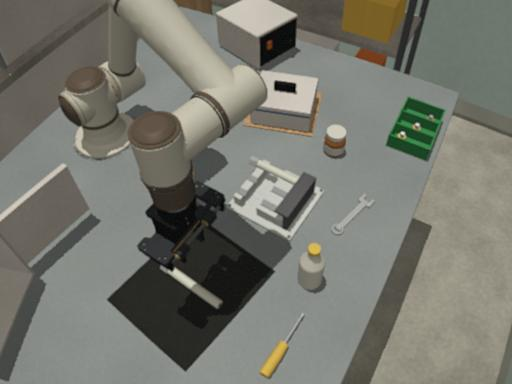

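Tube A is home, with its nut's back face at cradle x ≈ −0.098 to −0.100. Now tube B.

```bash
python3 -m creep '[[0.6,-7,-21,0,-0.045],[0.6,-7,-21,-25,-0.045],[0.6,-7,-21,-50,-0.045],[0.6,-7,-21,-70,-0.045],[0.6,-7,-21,-80,-0.045],[0.6,-7,-21,-80,-0.045],[0.6,-7,-21,-80,-0.045],[0.6,-7,-21,-80,-0.045]]'; python3 wl.py w17 0.014 0.03
```

```text
time_s: 40.3
tcp_pos: [0.5415, -0.3009, 0.0763]
ee_rot: [[0.025, 0.122, 0.992], [-0.0, 0.992, -0.122], [-1.0, 0.003, 0.025]]
wrist_force: [-0.5, -0.8, -0.5]
gripper_width: 0.599
[ 0.5415 -0.3009  0.0763] -7.024204671637404 0.5987264283394544
((511.9284973144531, -296.1941833496094), (25.303525924682617, 133.2262420654297), 83.08882141113281) 4332 0.026739663077113396
[{'centre': [257.1, 189.0], 'confidence': 0.89}] []
```

View pics/w17.png

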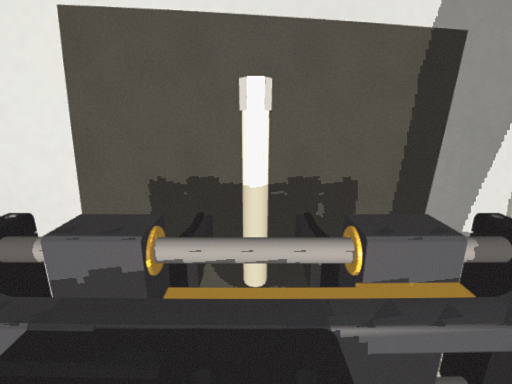

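Tube B is at column 255, centred. Descending and gripping.

```bash
python3 -m creep '[[0.6,-2,1,-25,0],[0.6,-2,1,-45,0],[0.6,-2,1,-58,0],[0.6,-2,1,-66,0],[0.6,-2,1,-72,0],[0.6,-2,1,-75,0],[0.6,-2,1,-75,0],[0.6,-2,1,-75,0]]'; python3 -m creep '[[0.3,0,0,0,0],[0,0,0,0,0],[0,0,0,0,0],[0,0,0,0,0],[0,0,0,0,0],[0,0,0,0,0],[0,0,0,0,0],[0,0,0,0,0]]'
```

```text
time_s: 41.25
tcp_pos: [0.5395, -0.3, 0.0015]
ee_rot: [[0.025, 0.123, 0.992], [-0.001, 0.992, -0.123], [-1.0, 0.003, 0.025]]
wrist_force: [-0.5, -0.6, -0.5]
gripper_width: 0.602
time_s: 42.05
tcp_pos: [0.5395, -0.3, 0.0016]
ee_rot: [[0.025, 0.123, 0.992], [-0.0, 0.992, -0.123], [-1.0, 0.003, 0.025]]
wrist_force: [0.3, 0.2, 0.8]
gripper_width: 0.242
```

```bash
python3 -m creep '[[0,0,0,15,0],[0,0,0,35,0],[0,0,0,60,0],[0,0,0,85,0],[0,0,0,100,0],[0,0,20,100,0.02],[0,0,50,100,0.051],[0,0,80,100,0.051]]';python3 -m creep '[[0,0,40,0,0],[0,0,75,0,0],[0,0,110,0,0],[0,0,145,0,0],[0,0,175,0,0],[0,0,195,0,0],[0,0,201,0,0],[0,0,201,0,0]]'; python3 - <<'E'
from h import *
np.set_printoptions(precision=4,suppress=True)
s=sense();print(s['tcp_pos'],np.degrees(np.arctan2(-s['ee_rot'][0,1],s['ee_rot'][1,1])),s['gripper_width'])
c=cap('wrist','w18');P=cloud(c)
for lo in np.arange(.43,.55,.02):
    k=P[rect(P,.1,.13,(lo,lo+.02),(-.06,.02))]
    if len(k): print(lo+.01,k[:,1].min(),k[:,1].max(),(k[:,1].min()+k[:,1].max())/2,np.percentile(k[:,2],95))
q=P[rect(P,0.1,0.13,(.3,.5),(-.06,.02))];print('nut back',np.percentile(q[:,0],1))
q=P[rect(P,0.034,0.05,(.45,.6),(-.1,.08))];print('block',mar(q),len(q))
E
```

```text
time_s: 42.85
tcp_pos: [0.5389, -0.2194, 0.1011]
ee_rot: [[0.025, 0.073, 0.997], [0.001, 0.997, -0.073], [-1.0, 0.003, 0.025]]
wrist_force: [1.2, 0.3, -1.8]
gripper_width: 0.247
time_s: 43.65
tcp_pos: [0.5387, -0.0178, 0.1009]
ee_rot: [[0.024, 0.071, 0.997], [0.001, 0.997, -0.072], [-1.0, 0.003, 0.024]]
wrist_force: [-0.9, 0.2, -1.3]
gripper_width: 0.242
[ 0.5387 -0.0178  0.1009] -4.097698301551522 0.24219806910124314
0.44 -0.02405178693763288 0.0010652201645307453 -0.011493283386551067 0.12489855669471851
0.46 -0.025226871045651734 0.0008052151678236991 -0.012210827938914016 0.12482661948931086
0.48000000000000004 -0.02538758326561135 -0.0022567593222968807 -0.013822171293954116 0.12425166701866558
0.5 -0.026716237682270886 -0.003943265830649032 -0.01532975175645996 0.12429132149406052
0.52 -0.037445649341938184 0.002769973882979858 -0.017337837729479163 0.1271866465859569
0.54 -0.028691193027378152 -0.006943500279371459 -0.017817346653374807 0.12403512220535723
0.56 -0.03091443653226867 -0.009264055483074539 -0.020089246007671605 0.12416173110201296
nut back 0.4452797253935236
block ((515.6170654296875, 19.389297485351562), (118.42144012451172, 76.32859802246094), 85.69522094726562) 2939
```

View pics/w18.png

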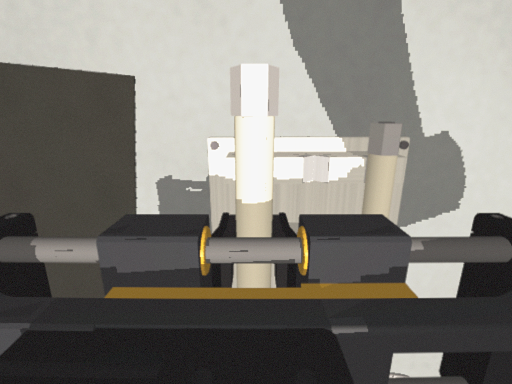

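```bash
python3 -m creep '[[0,1,-1,-15,0],[0,1,-1,-30,0],[0,1,-1,-42,0],[0,1,-1,-52,0],[0,1,-1,-58,0],[0,1,-1,-62,0],[0,1,-1,-62,0],[0,1,-1,-62,0]]';python3 -m creep '[[0,0,0,-1,0],[0,0,0,-2,0],[0,0,0,-3,0],[0,0,0,-4,0],[0,0,0,-5,0],[0,0,0,-5,0],[0,0,0,-5,0],[0,0,0,-5,0]]'
```

```text
time_s: 44.5
tcp_pos: [0.54, -0.0194, 0.0392]
ee_rot: [[0.025, 0.072, 0.997], [0.001, 0.997, -0.072], [-1.0, 0.003, 0.025]]
wrist_force: [-0.2, 0.3, -0.8]
gripper_width: 0.242
time_s: 45.3
tcp_pos: [0.5405, -0.019, 0.0351]
ee_rot: [[0.026, 0.072, 0.997], [0.002, 0.997, -0.072], [-1.0, 0.003, 0.026]]
wrist_force: [-1.2, 3.1, 5.3]
gripper_width: 0.244
```

Seated with the same reading as tube A. Sliding, then regripping.

```bash
python3 -m creep '[[0,0,0.5,-1,0],[0,2,0.5,-1,0],[0,5,0.3,-1,0],[0,9,0,-1,0],[0,13,-0.4,-1,0],[0,17,-0.7,-1,0],[0,20,-1,-1,0],[0,20,-1,-1,0]]'; python3 -m creep '[[0.4,0,0,0,0],[0.4,0,0,0,0],[0.4,0,0,0,0],[0.4,0,0,0,0],[0.4,-8,1,0,0],[0.4,-16,1.5,0,0],[0.4,-20,1.5,0,0],[0.4,-20,1.5,0,0]]'; python3 -m creep '[[0.2,0,0,0,0],[0,0,0,0,0],[0,0,0,0,0],[0,0,0,0,0],[0,0,0,0,0],[0,0,0,0,0],[0,0,0,0,0],[0,0,0,0,0]]'; python3 -m creep '[[0,2,-0.2,0,0],[0,4,-0.4,0,0],[0,6,-0.6,0,0],[0,8,-0.7,0,0],[0,10,-0.8,0,0],[0,12,-0.9,0,0],[0,14,-1,0,0],[0,14,-1,0,0]]'
```

```text
time_s: 46.1
tcp_pos: [0.5566, -0.0195, 0.0344]
ee_rot: [[0.018, 0.072, 0.997], [0.001, 0.997, -0.072], [-1.0, 0.003, 0.018]]
wrist_force: [-10.3, 6.8, 12.3]
gripper_width: 0.246
time_s: 46.9
tcp_pos: [0.5372, -0.0178, 0.0348]
ee_rot: [[0.02, 0.071, 0.997], [0.002, 0.997, -0.071], [-1.0, 0.003, 0.02]]
wrist_force: [3.8, -0.5, -1.0]
gripper_width: 0.402
time_s: 47.7
tcp_pos: [0.5373, -0.018, 0.035]
ee_rot: [[0.021, 0.071, 0.997], [0.001, 0.997, -0.071], [-1.0, 0.003, 0.02]]
wrist_force: [2.0, -3.4, 1.5]
gripper_width: 0.242
time_s: 48.5
tcp_pos: [0.5441, -0.0186, 0.0348]
ee_rot: [[0.006, 0.073, 0.997], [0.001, 0.997, -0.073], [-1.0, 0.001, 0.006]]
wrist_force: [-15.1, 7.0, 17.7]
gripper_width: 0.241
```

The slide resists at −15 N with the z force also at +18 N. I'll look at where the tube is.

```bash
python3 -m creep '[[0.4,0,0,0,0],[0.4,0,0,0,0],[0.4,0,0,0,0],[0.4,0,0,0,0],[0.4,0,0,20,0],[0.4,0,0,60,0],[0.5,0,0,100,0],[0.5,0,0,100,0]]'; python3 -m creep '[[0.5,-20,-45,0,0],[0.5,-40,-90,0,0],[0.5,-60,-135,0,0],[0.5,-80,-180,0,0],[0.5,-80,-225,0,0],[0.5,-80,-225,0,0],[0.5,-80,-225,0,0],[0.5,-80,-225,0,0]]'; python3 crad.py
```

```text
time_s: 49.3
tcp_pos: [0.5483, -0.0182, 0.1405]
ee_rot: [[0.018, 0.072, 0.997], [0.002, 0.997, -0.072], [-1.0, 0.004, 0.018]]
wrist_force: [1.7, -0.3, -0.1]
gripper_width: 0.475
time_s: 50.1
tcp_pos: [0.4681, -0.2426, 0.1399]
ee_rot: [[0.017, 0.071, 0.997], [0.003, 0.997, -0.072], [-1.0, 0.004, 0.017]]
wrist_force: [-0.6, 0.2, 0.3]
gripper_width: 0.504
scene stop ((75.77044677734375, -1.0514068603515625), (151.17283630371094, 40.87043762207031), 89.88343048095703)
groove -0.052 xmin [-0.1041 -0.1009] y -0.05461601518049777 ztop 0.06021420173812872 430
groove 0.052 xmin [-0.0978 -0.0948] y 0.049402135151250914 ztop 0.059813364153714764 373
side stop ((74.6686019897461, 1.0568771362304688), (41.05949401855469, 153.4965057373047), 0.45544540882110596)
groove -0.052 xmin [-0.1066 -0.1044] y -0.04891150340682807 ztop 0.057797897584869196 331
groove 0.052 xmin [-0.1003 -0.0979] y 0.055575939153993725 ztop 0.05757049159798819 376
```

View pics/crzside.png

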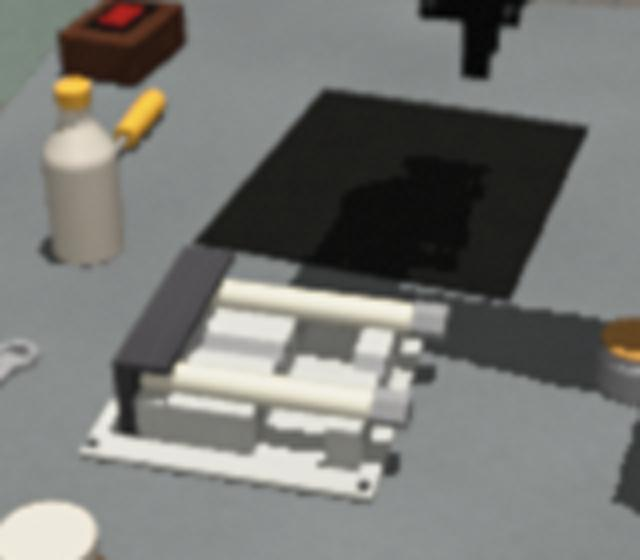

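View pics/crzscene.png

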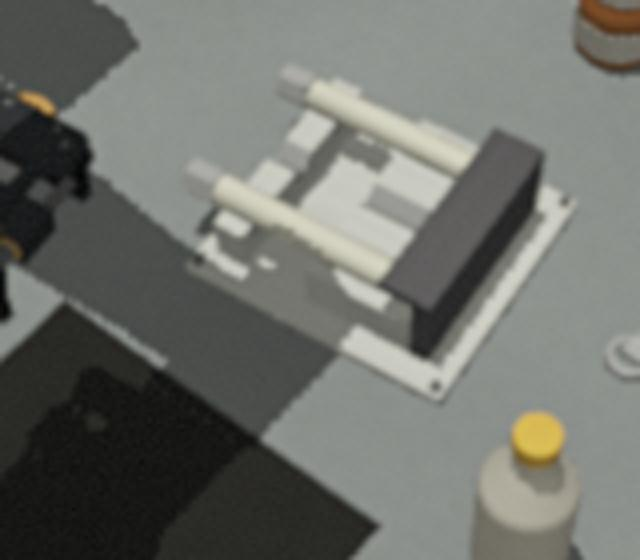

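Tube B is about 6 mm short of home: its nut is at x −0.106 against −0.100 for tube A. I'll push it in from behind the nut with the fingers closed.

```bash
python3 -m creep '[[0,-10,45,0,0],[0,-21,90,0,0],[0,-21,135,0,0],[0,-21,180,0,0],[0,-21,220,0,0],[0,-21,230,0,0],[0,-21,230,-30,0],[0,-21,230,-60,0]]'; python3 -m creep '[[0,0,0,-20,0],[0,0,0,-40,0],[0,0,0,-55,0],[0,0,0,-58,0],[0,0,0,-58,0],[0,0,0,-58,0],[0,0,0,-58,0],[0,0,0,-58,0]]'; python3 - <<'E'
from h import *
s=sense();print(s['tcp_pos'])
cap('wrist','w19');c=cap('scene');cv2.imwrite('pics/s19.png',cv2.resize(c['image'][120:280,150:340],None,fx=4,fy=3.5,interpolation=cv2.INTER_CUBIC))
E
```

```text
time_s: 51.0
tcp_pos: [0.4483, -0.0105, 0.0806]
ee_rot: [[0.021, 0.067, 0.998], [0.004, 0.998, -0.067], [-1.0, 0.005, 0.021]]
wrist_force: [-0.9, -0.6, 0.2]
gripper_width: 0.004
time_s: 51.8
tcp_pos: [0.4487, -0.0103, 0.0233]
ee_rot: [[0.023, 0.067, 0.998], [0.004, 0.998, -0.067], [-1.0, 0.006, 0.022]]
wrist_force: [0.2, 0.3, 0.8]
gripper_width: 0.007
[ 0.44873399 -0.01031688  0.02326023]
```

View pics/s19.png

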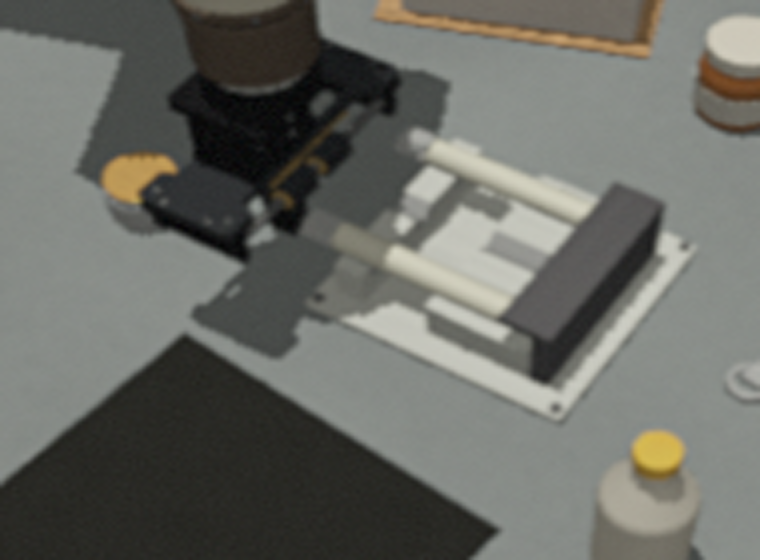

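```bash
python3 -m creep '[[0,3,-2,0,0],[0,6,-2,0,0],[0,9,-2.5,0,0],[0,11,-2.5,0,0],[0,13,-3,0,0],[0,15,-3,0,0],[0,16,-3,0,0],[0,17,-3,0,0]]'; python3 -m creep '[[0,1,0,0,0],[0,2,0,0,0],[0,3,0,0,0],[0,3,0,0,0],[0,3,0,0,0],[0,3,0,0,0],[0,3,0,0,0],[0,3,0,0,0]]'
```

```text
time_s: 52.7
tcp_pos: [0.4654, -0.0135, 0.0229]
ee_rot: [[0.022, 0.067, 0.998], [0.004, 0.998, -0.067], [-1.0, 0.006, 0.021]]
wrist_force: [-1.0, -0.7, 0.1]
gripper_width: 0.007
time_s: 53.5
tcp_pos: [0.4656, -0.0139, 0.0224]
ee_rot: [[0.016, 0.068, 0.998], [0.003, 0.998, -0.068], [-1.0, 0.004, 0.016]]
wrist_force: [-8.1, 2.7, 4.1]
gripper_width: 0.005
```

```bash
python3 -m creep '[[0,3,0,0,0],[0,4,0,0,0],[0,5,0,0,0],[0,6,0,0,0],[0,6,0,0,0],[0,6,0,0,0],[0,6,0,0,0],[0,6,0,0,0]]'; python3 - <<'E'
from h import *
cap('side');c=cap('side');cv2.imwrite('pics/d20.png',cv2.resize(c['image'][180:280,180:310],None,fx=5,fy=5,interpolation=cv2.INTER_CUBIC))
E
```

```text
time_s: 54.3
tcp_pos: [0.4654, -0.0147, 0.0215]
ee_rot: [[0.004, 0.069, 0.998], [0.001, 0.998, -0.069], [-1.0, 0.002, 0.004]]
wrist_force: [-13.3, 6.1, 9.1]
gripper_width: 0.008
```

View pics/d20.png

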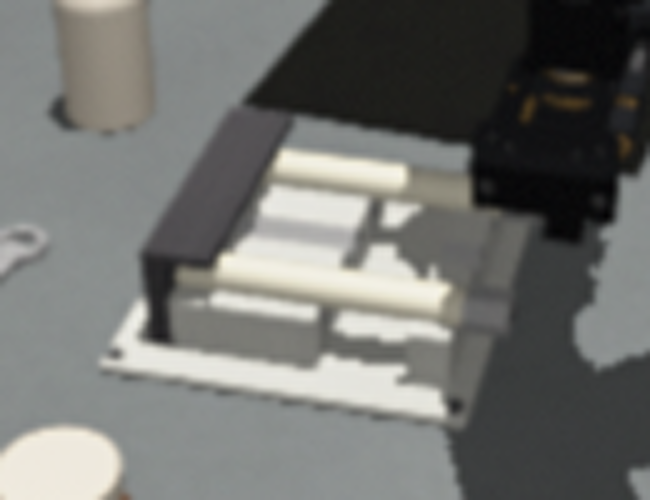

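```bash
python3 -m creep '[[0,-10,0,0,0],[0,-25,0,0,0],[0,-35,0,20,0],[0,-35,0,60,0],[0,-35,0,100,0],[0,-35,0,120,0],[0,-35,0,120,0],[0,-35,0,120,0]]'; python3 -m creep '[[0.3,0,-45,0,0],[0.5,0,-90,0,0],[0.5,0,-135,0,0],[0.5,0,-180,0,0],[0.5,0,-225,0,0],[0.5,0,-250,0,0],[0.5,0,-250,0,0],[0.5,0,-250,0,0]]'; python3 crad.py
```

```text
time_s: 55.2
tcp_pos: [0.4306, -0.0145, 0.1417]
ee_rot: [[0.006, 0.069, 0.998], [0.002, 0.998, -0.069], [-1.0, 0.003, 0.006]]
wrist_force: [-0.1, 0.6, -0.6]
gripper_width: 0.001
time_s: 56.0
tcp_pos: [0.4296, -0.2645, 0.14]
ee_rot: [[0.003, 0.071, 0.997], [0.003, 0.997, -0.071], [-1.0, 0.004, 0.003]]
wrist_force: [-0.8, 0.6, 0.0]
gripper_width: 0.495
scene stop ((75.94223022460938, -0.5724411010742188), (40.77227020263672, 152.21096801757812), 0.01986006088554859)
groove -0.052 xmin [-0.0976 -0.0946] y -0.05479124788070393 ztop 0.05955580790874493 402
groove 0.052 xmin [-0.0977 -0.0947] y 0.04885343734735621 ztop 0.05957670756890782 360
side stop ((73.80813598632812, 0.36217498779296875), (40.713966369628906, 153.8722381591797), 0.5153476595878601)
groove -0.052 xmin [-0.1002 -0.0975] y -0.04835060327163493 ztop 0.05798034757855608 311
groove 0.052 xmin [-0.1004 -0.098 ] y 0.05540968436347944 ztop 0.05799962756209785 379
```

View pics/crzside.png

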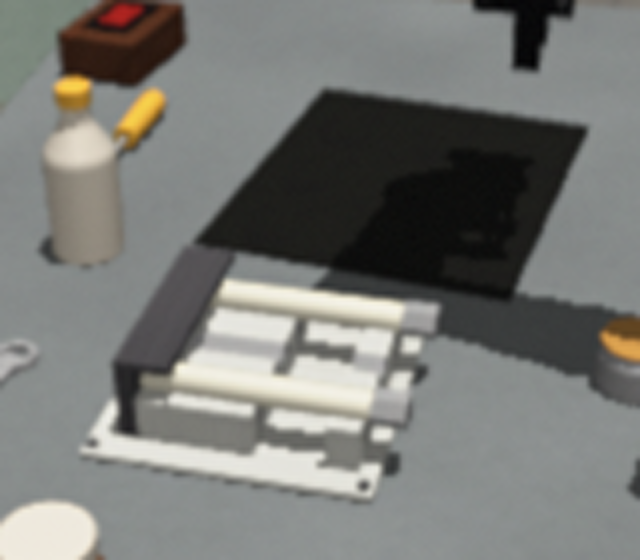

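View pics/crzscene.png

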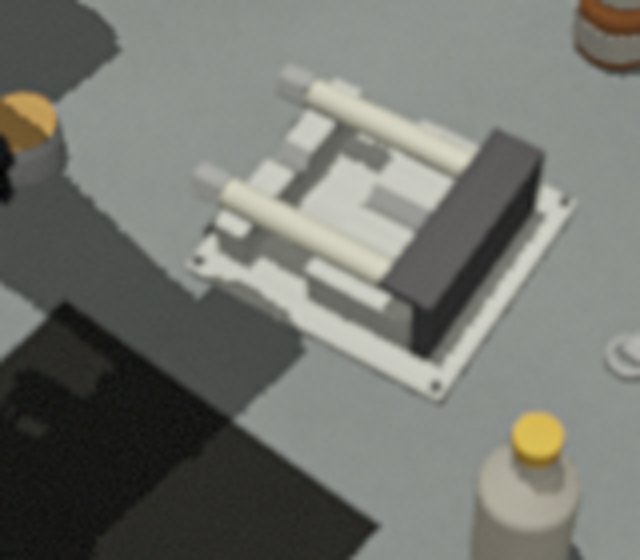

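Both nuts now read the same (−0.0976/−0.0977 in the scene view, −0.1002/−0.1004 in the side view), so both tubes are against the stop. Measuring the cover again.

```bash
cat > cv.py <<'E'
from h import *
np.set_printoptions(precision=4,suppress=True)
for n in ['scene','side']:
    c=cap(n,'cv'+n);P=cloud(c)
    q=comp(P,rect(P,0.070,0.094,(0.25,0.65),(.15,.55)),(0.45,.36)); print(n,'top',mar(q),len(q),np.median(q[:,2]))
    q=comp(P,rect(P,0.1,0.130,(0.25,0.65),(.15,.55)),(0.45,.36)); print('handle',mar(q),len(q),np.percentile(q[:,2],95))
    q=comp(P,rect(P,0.02,0.1,(0.58,0.8),(.2,.4)),(.66,.27)); print('jar',mar(q))
E
python3 cv.py
python3 -m creep '[[0.5,0,0,40,0],[0.5,0,0,80,0],[0.5,0,0,120,0],[0.5,0,40,120,0],[0.5,0,85,120,0],[0.5,0,130,120,0.05],[0.5,0,175,120,0.1],[0.5,0,220,120,0.15]]';python3 -m creep '[[0.5,0,45,0,0.05],[0.5,0,90,0,0.1],[0.5,5,135,0,0.15],[0.5,10,180,0,0.2],[0.5,15,225,0,0.2],[0.5,20,270,0,0.2],[0.5,21,315,0,0.2],[0.5,21,360,0,0.2]]'
```

```text
scene top ((451.9550476074219, 361.4233093261719), (186.50689697265625, 179.66380310058594), 15.85036849975586) 2108 0.08208204241317313
handle ((452.8881530761719, 359.8728332519531), (66.87084197998047, 21.869218826293945), 16.966228485107422) 143 0.11591072311010898
jar ((664.71142578125, 269.3428955078125), (61.82349395751953, 64.43628692626953), 65.91011810302734)
side top ((450.93798828125, 362.588134765625), (187.02125549316406, 172.17489624023438), 15.76646900177002) 7031 0.08040802518998058
handle ((451.1206970214844, 363.6451416015625), (69.41388702392578, 16.99878692626953), 16.622901916503906) 397 0.11320125269175277
jar ((661.3834228515625, 278.7281799316406), (59.30958938598633, 59.916053771972656), 68.97808837890625)
time_s: 57.0
tcp_pos: [0.4298, -0.041, 0.2618]
ee_rot: [[0.006, -0.086, 0.996], [0.004, 0.996, 0.086], [-1.0, 0.003, 0.006]]
wrist_force: [0.4, 0.4, 0.1]
gripper_width: 0.499
time_s: 57.8
tcp_pos: [0.4497, 0.3215, 0.2619]
ee_rot: [[0.005, -0.284, 0.959], [0.005, 0.959, 0.284], [-1.0, 0.003, 0.007]]
wrist_force: [0.7, -0.7, 0.1]
gripper_width: 0.496
```

```bash
python3 -m creep '[[0.5,2,40,0,-0.01],[0.5,2,40,-40,-0.01],[0.5,2,40,-80,-0.01],[0.5,2,40,-115,-0.01],[0.5,2,40,-115,-0.01],[0.5,2,40,-115,-0.01],[0.5,2,40,-115,-0.01],[0.5,2,40,-115,-0.01]]'; python3 - <<'E'
from h import *
np.set_printoptions(precision=4,suppress=True)
s=sense();print(s['tcp_pos'])
c=cap('wrist','w21');P=cloud(c)
q=P[rect(P,.098,.12,(.3,.6),(.28,.45))];print(mar(q),len(q))
E
```

```text
time_s: 58.6
tcp_pos: [0.4525, 0.3627, 0.1494]
ee_rot: [[0.009, -0.275, 0.961], [0.009, 0.962, 0.275], [-1.0, 0.006, 0.011]]
wrist_force: [-0.3, -0.6, 0.2]
gripper_width: 0.497
[0.4525 0.3627 0.1494]
((446.2556457519531, 361.6539306640625), (62.758758544921875, 16.028106689453125), 15.71299934387207) 1613
```

View pics/w21.png

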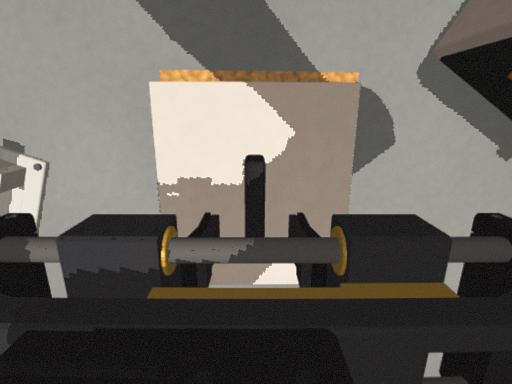

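The handle is at column 255, centred. Descending for a deep grip this time.

```bash
python3 -m creep '[[0.5,-2,0,-25,0],[0.5,-2,0,-45,0],[0.5,-2,0,-57,0],[0.5,-2,0,-63,0],[0.5,-2,0,-66,0],[0.5,-2,0,-67,0],[0.5,-2,0,-67,0],[0.5,-2,0,-67,0]]'; python3 -m creep '[[0.3,0,0,0,0],[0,0,0,0,0],[0,0,0,0,0],[0,0,0,0,0],[0,0,0,0,0],[0,0,0,0,0],[0,0,0,0,0],[0,0,0,0,0]]';python3 -m creep '[[0,0,0,10,0],[0,0,0,20,0],[0,0,0,30,0],[0,0,0,40,0],[0,0,0,40,0],[0,0,0,40,0],[0,0,0,40,0],[0,0,0,40,0]]'
```

```text
time_s: 59.45
tcp_pos: [0.4506, 0.3628, 0.0828]
ee_rot: [[0.009, -0.275, 0.962], [0.009, 0.962, 0.275], [-1.0, 0.006, 0.011]]
wrist_force: [0.0, -0.1, -0.2]
gripper_width: 0.498
time_s: 60.25
tcp_pos: [0.4506, 0.3629, 0.0828]
ee_rot: [[0.009, -0.275, 0.961], [0.009, 0.961, 0.275], [-1.0, 0.007, 0.011]]
wrist_force: [0.1, 0.8, 0.0]
gripper_width: 0.183
time_s: 61.05
tcp_pos: [0.4504, 0.3625, 0.1222]
ee_rot: [[0.008, -0.275, 0.962], [0.008, 0.962, 0.275], [-1.0, 0.006, 0.01]]
wrist_force: [0.1, -0.1, -4.2]
gripper_width: 0.179
```

```bash
python3 -m creep '[[0,0,0,20,0],[0,0,0,40,0],[0,0,0,58,0],[0,-5,-15,58,0],[0,-8,-40,58,-0.03],[0,-8,-70,58,-0.06],[0,-8,-100,58,-0.1],[0,-8,-120,58,-0.14]]';python3 -m creep '[[0,0,-25,0,-0.05],[0,0,-55,0,-0.1],[0,10,-85,0,-0.15],[0,30,-115,0,-0.21],[0,60,-145,0,-0.21],[0,90,-170,0,-0.21],[0,115,-185,0,-0.21],[0,130,-200,0,-0.21]]'; python3 - <<'E'
from h import *
cap('scene','s22')
E
```

```text
time_s: 61.85
tcp_pos: [0.4417, 0.2406, 0.1798]
ee_rot: [[0.008, -0.135, 0.991], [0.006, 0.991, 0.135], [-1.0, 0.005, 0.009]]
wrist_force: [0.1, -0.3, -2.8]
gripper_width: 0.181
time_s: 62.65
tcp_pos: [0.5738, 0.0394, 0.1793]
ee_rot: [[0.01, 0.076, 0.997], [0.004, 0.997, -0.076], [-1.0, 0.005, 0.009]]
wrist_force: [-0.1, 0.5, -4.3]
gripper_width: 0.182
```

View pics/s22.png

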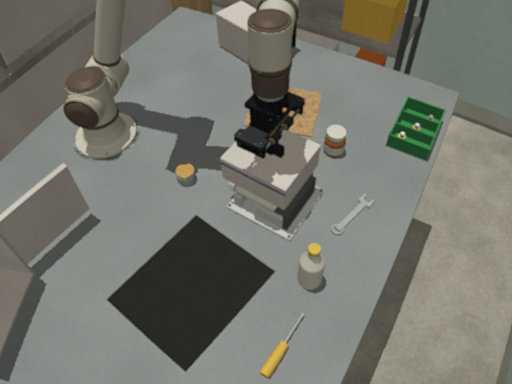

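```bash
python3 -m creep '[[0,10,-5,0,0.004],[0,20,-10,0,0.004],[0,20,-10,0,0.004],[0,20,-10,0,0.004],[0,20,-10,-5,0.004],[0,20,-10,-10,0.004],[0,20,-10,-10,0.004],[0,20,-10,-10,0.004]]'; cat > hv.py <<'E'
from h import *
np.set_printoptions(precision=4,suppress=True)
s=sense();print(s['tcp_pos'],np.degrees(np.arctan2(-s['ee_rot'][0,1],s['ee_rot'][1,1])))
zt=s['tcp_pos'][2]-.0798+.078
for n in ['scene','side']:
    c=cap(n,'hv'+n);P=cloud(c)
    q=comp(P,rect(P,zt-.012,zt+.01,(0.45,0.75),(-.12,.16)),(0.6,.02)); print(n,'top',mar(q),len(q),np.median(q[:,2]),zt)
    q=P[rect(P,0.0,0.015,(0.4,.72),(-.1,.16))]
E
python3 hv.py
```

```text
time_s: 63.5
tcp_pos: [0.595, 0.0279, 0.169]
ee_rot: [[0.01, 0.073, 0.997], [0.003, 0.997, -0.073], [-1.0, 0.004, 0.01]]
wrist_force: [-1.0, 0.1, -2.6]
gripper_width: 0.182
[0.595  0.0279 0.169 ] -4.176411680128921
scene top ((596.8994750976562, 26.29785919189453), (175.79730224609375, 187.7642059326172), 85.6906967163086) 2916 0.16798663142690223 0.16717318642189988
side top ((595.573974609375, 28.752418518066406), (173.81028747558594, 186.429443359375), 85.72785186767578) 2229 0.1675362993040196 0.16717318642189988
```

View pics/hvside.png

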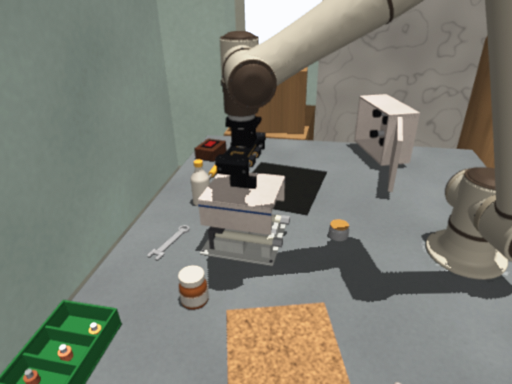

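It's within about 1 mm of where the cover sat originally, and the yaw matches at −4.2°. Lowering straight down.

```bash
python3 -m creep '[[0,-1,0.5,-8,0],[0,-1,0.5,-16,0],[0,-1,0.5,-24,0],[0,-1,0.5,-32,0],[0,-1,0.5,-38,0],[0,-1,0.5,-40,0],[0,-1,0.5,-40,0],[0,-1,0.5,-40,0]]'; python3 -m creep '[[0,0,0,-8,0],[0,0,0,-16,0],[0,0,0,-24,0],[0,0,0,-31,0],[0,0,0,-36,0],[0,0,0,-38,0],[0,0,0,-38,0],[0,0,0,-38,0]]'
```

```text
time_s: 64.4
tcp_pos: [0.5947, 0.0284, 0.1297]
ee_rot: [[0.012, 0.073, 0.997], [0.003, 0.997, -0.073], [-1.0, 0.004, 0.012]]
wrist_force: [-0.5, 0.1, -3.6]
gripper_width: 0.185
time_s: 65.2
tcp_pos: [0.595, 0.0285, 0.092]
ee_rot: [[0.013, 0.073, 0.997], [0.003, 0.997, -0.073], [-1.0, 0.004, 0.012]]
wrist_force: [0.0, 0.3, -3.9]
gripper_width: 0.182
```

```bash
python3 -m creep '[[0,0,0,-1,0],[0,0,0,-2,0],[0,0,0,-3,0],[0,0,0,-4,0],[0,0,0,-4.5,0],[0,0,0,-5,0],[0,0,0,-5,0],[0,0,0,-5,0]]'
```

```text
time_s: 66.0
tcp_pos: [0.595, 0.0285, 0.0878]
ee_rot: [[0.013, 0.073, 0.997], [0.003, 0.997, -0.073], [-1.0, 0.004, 0.013]]
wrist_force: [-3.6, 0.4, 4.8]
gripper_width: 0.182
```

The cover is down: force +4.8 N at TCP z 0.0878, exactly as predicted. Releasing and rising.

```bash
python3 -m creep '[[0.2,0,0,0,0],[0.4,0,0,0,0],[0.5,0,0,0,0],[0.5,0,0,0,0],[0.5,0,0,0,0],[0.5,0,0,15,0],[0.5,0,0,50,0],[0.5,0,0,100,0]]'; python3 -m creep '[[0.5,0,0,40,0],[0.5,-20,-45,40,0],[0.5,-40,-90,40,0],[0.5,-60,-135,40,0],[0.5,-80,-180,40,0],[0.5,-100,-225,40,0],[0.5,-120,-270,40,0],[0.5,-120,-270,40,0]]'; python3 cov.py fin; python3 - <<'E'
from h import *
np.set_printoptions(precision=4,suppress=True)
th=np.radians(-4.08);O=np.array([.5807,.0303,0]);Rc=np.array([[np.cos(th),-np.sin(th),0],[np.sin(th),np.cos(th),0],[0,0,1]])
for n in ['scene','side']:
    c=cap(n,'fin2'+n);P=(cloud(c)-O)@Rc
    cv2.imwrite('pics/finz'+n+'.png',cv2.resize(c['image'][130:290,170:350],None,fx=4,fy=3.7,interpolation=cv2.INTER_CUBIC))
    q=comp(P,rect(P,.078,.098,(-.15,.2),(-.15,.15)),(.013,0));A=np.c_[q[:,:2],np.ones(len(q))];print(n,mar(q),np.median(q[:,2]),np.linalg.lstsq(A,q[:,2],rcond=None)[0])
    for y in (-.052,.052):
        q=P[rect(P,0.03,0.065,(-.13,-.083),(y-.02,y+.02))]
        if len(q)>5: print('nut',y,np.percentile(q[:,0],[2,5]),len(q))
    q=comp(cloud(c),rect(cloud(c),0.02,0.1,(0.58,0.8),(.2,.4)),(.66,.27)); print('jar',mar(q),q[:,2].max())
E
```

```text
time_s: 66.8
tcp_pos: [0.5933, 0.0281, 0.186]
ee_rot: [[0.006, 0.073, 0.997], [0.002, 0.997, -0.073], [-1.0, 0.002, 0.006]]
wrist_force: [0.9, -0.0, -0.4]
gripper_width: 0.493
time_s: 67.6
tcp_pos: [0.4707, -0.2458, 0.2261]
ee_rot: [[0.006, 0.079, 0.997], [0.001, 0.997, -0.079], [-1.0, 0.001, 0.006]]
wrist_force: [-0.4, 0.5, -0.4]
gripper_width: 0.5
[ 0.4707 -0.2458  0.2261] 0.5003594386150144 [-0.3642  0.5061 -0.382 ]
scene top ((597.0439453125, 26.396896362304688), (173.22300720214844, 188.1442108154297), 85.73527526855469) 3593
handle ((598.9420776367188, 26.293415069580078), (19.820093154907227, 69.29251098632812), 85.70036315917969) 239
side top ((595.617919921875, 28.007957458496094), (176.14511108398438, 186.58584594726562), 85.8396224975586) 2322
handle ((594.9717407226562, 29.360326766967773), (18.031665802001953, 69.40553283691406), 85.29283905029297) 218
scene ((16.966407775878906, -2.7938308715820312), (188.36117553710938, 174.52345275878906), 0.0655737966299057) 0.08694899688871416 [-0.0014  0.0032  0.0869]
nut -0.052 [-0.0991 -0.0991] 18
nut 0.052 [-0.099  -0.0989] 18
jar ((663.937255859375, 268.43365478515625), (63.873287200927734, 59.593955993652344), 66.4549560546875) 0.08665026549109822
side ((14.570846557617188, -0.48950958251953125), (175.8721466064453, 186.8938751220703), 89.69314575195312) 0.08621533244384466 [ 0.0018 -0.0101  0.0863]
nut -0.052 [-0.1007 -0.1006] 62
nut 0.052 [-0.1009 -0.1008] 75
jar ((660.1778564453125, 278.7061767578125), (60.419498443603516, 60.03104782104492), 7.215402603149414) 0.08256044702603094
```

View pics/finzscene.png

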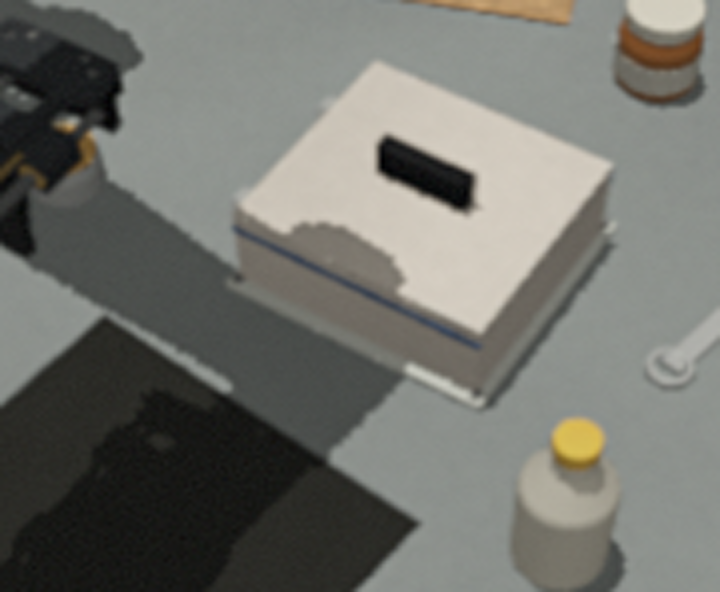

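View pics/finzside.png

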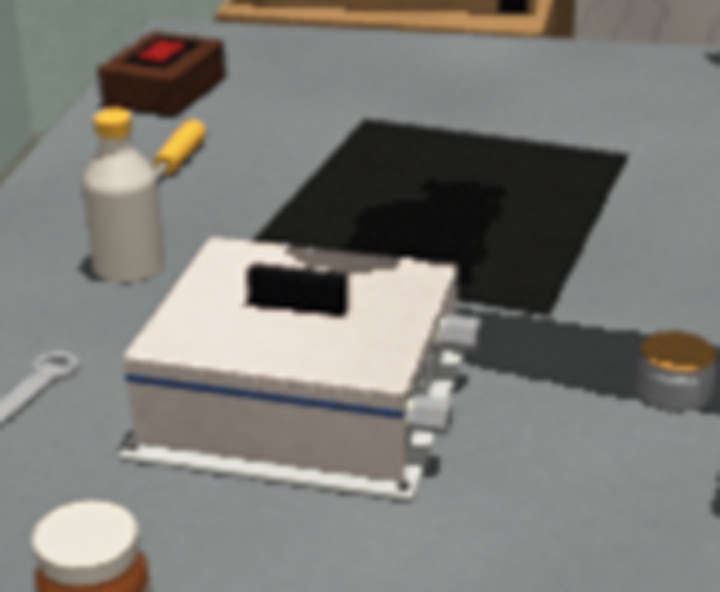

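The cover sits level on the base plate, with its top at z 0.0865 as at the start. Both nuts stick out equally at x ≈ −0.100 and the jar is standing. Handing in.

```bash
python3 -c "
from station import *
print(finish_job())"
```

```text
the job is handed in; nothing more can be done
None
```

I stood the cover on the cork pad and laid both tubes that were present in the ±52 mm grooves. I slid each one home against the stop, then put the cover back over the cradle. I handed in at about 68 s, and no verdict was reported.

**Last checks**
- **Tubes:** both nut backs read x −0.099 in one camera and −0.101 in the other, against −0.100 expected, and they agree with each other within 0.2 mm. The plain ends are under the lip and the cover, so I judged contact with the stop from the nut positions and the push force.
- **Cover:** its top is level at z 0.0865, as at the start. Its centre is about 1.5–4 mm lengthways and 0.5–3 mm sideways from its place, with the yaw matching.
- **Jar and arm:** the jar is standing, and the arm was clear of everything.

**What went wrong on the way**
- **Finger length:** the cameras showed the real fingertips about 25 mm higher than the stated geometry. That caused one missed grip on the cover and two on tube A, until I corrected for it.
- **Cover dropped:** it fell once on the first carry and landed upright, partly on the edge of the pad. The likely cause is the shallow grip, or possibly the grip slackening. I picked it up again and placed it properly.
- **Tube B stopped short:** the gripped slide left it about 6 mm from the stop, so I pushed it in from behind the nut.

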